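# Air the cedar boards on the shoe-care unit

## Task

Turn the top of the shoe-care unit into an airing stand: first move every tin off the hinged panel and lay it flat in the open upper tray, then fold the panel up until it stands upright, and then lean every cedar board against it, long way up the slope, side by side, each with its lower end on the deck behind the front lip. Have the tray slid fully home at the end, and leave the dauber and the shoehorn lying where they are behind the panel.

Things in the scene. Friction and masses are not known exactly. Their poses are not given: they have to be found in the camera images.
- unit: White plastic shelf unit, fixed, 200 (x) x 360 (y) x 115 mm high. Origin: centre of its underside, x pointing from front to back. Its flat top, the deck, is at z = 115 mm; a lip 8 mm thick, 12 mm high runs along the deck's front edge, inner face at x = -88 mm. The panel's hinge is at x = +13 mm. Lower tray shut and fixed; upper tray slides out of the front (to -x).
- panel (a joint): Stiff hinge of the white panel on the deck, rad: 0 = lying flat towards the front lip, 1.57 = standing upright, end stop 2.3; it stays where it is left (about 6 N at the free edge moves it). Panel 85 mm from hinge to free edge, 340 mm wide, 6 mm thick; lying flat its top face is 122 mm above the bench. The tins stand on it at first.
- panel_hinge (a point): Middle of the panel's hinge axis, which runs along the unit's y.
- panel_edge (a point): Middle of the panel's free edge, 85 mm from the hinge.
- panel_grip (a point): Grip point on a round steel rod, 12 mm thick, that sticks out of the panel's left (+y) end close to its free edge, 79 mm from the hinge axis; the rod runs along y and is clear of the unit from 40 mm before to 28 mm beyond this point. It turns with the panel.
- tray (a joint): How far the upper tray is drawn out, m: 0 = fully home, front flush over the bay; starts at 0.09 to 0.11. It slides with about 2 N of friction.
- tray_floor (a point): On the tray's inner floor, at the middle of the inner face of its front wall; x points into the tray. Inside 142 mm long (x), 320 mm wide (y); front wall 8 mm thick, rising 41 mm above this floor, side walls 30 mm; the floor is 60 mm above the bench. Only the part drawn out of the unit is open from above.
- tin1: Flat round dark steel tin, 54 mm across, 22 mm high; origin at the centre of its underside, z along its axis. May be absent (two or three are there).
- tin2: Flat round dark steel tin, 54 mm across, 22 mm high; origin at the centre of its underside, z along its axis. May be absent (two or three are there).
- tin3: Flat round dark steel tin, 54 mm across, 22 mm high; origin at the centre of its underside, z along its axis. May be absent (two or three are there).
- board1: Flat cedar board, 160 (x) x 50 (y) x 10 mm (z); origin at the centre of its underside. Lies flat on the bench beside the unit. May be absent (two or three are there).
- board2: Flat cedar board, 160 (x) x 50 (y) x 10 mm (z); origin at the centre of its underside. Lies flat on the bench beside the unit. May be absent (two or three are there).
- board3: Flat cedar board, 160 (x) x 50 (y) x 10 mm (z); origin at the centre of its underside. Lies flat on the bench beside the unit. May be absent (two or three are there).
- dauber: Green plastic dauber lying on the deck behind the panel; not to be moved. Head 28 x 45 mm, origin under the head.
- shoehorn: Chrome shoehorn, about 160 mm long, lying on the deck behind the panel; not to be moved. Origin near its middle.
Things that resemble listed ones, but are neither listed nor needed, are in the scene too. Leave any green look-alike of the board1 alone.

How it is judged:
By the outcome, as a careful person would: the job done as asked, in the order asked, and still so for the second after the job is handed in, with the robot touching nothing.
Of tin1, tin2, tin3 only 2 to 3 are there at a start; the rules pass over those that are not, and their reading is None.
Of board1, board2, board3 only 2 to 3 are there at a start; the rules pass over those that are not, and their reading is None.
At some moment in a run one of board1, board2, board3 may be knocked a few centimetres aside while the robot is not near it.
It also fails if it takes over 210 s, if anything falls off the work surface, if the arm or the gripper's body presses on something with over 40 N, if the wrist force passes 120 N, or if a joint passes its speed limit or range.

## Robot

A 7-joint arm with a two-finger parallel gripper is mounted at the origin on the work surface. World frame = base frame: x ahead of the robot, y to its left, z up, the work surface at z = 0. Lengths are in m, angles in rad, forces in N, time in s.
With the tool pointing down it reaches from about 0.4 to 0.85 m from the base axis. Payload 4.5 kg.
Tool frame: the origin (TCP) lies midway between the tips of the shut fingers; the grasp point (between the pads) lies 19 mm behind it; x points along the fingers, y is the direction in which the jaws open and shut, and the axes are right-handed (so a half turn about x gives the same grasp; the last joint's range is limited). The gripper opens to 88 mm and grips with 3 to 60 N. Pads are 18 mm wide; open, the fingers measure 123 mm over their backs; the gripper's body (75 mm by 187 mm) begins 45 mm behind the grasp point.
Start: joints at [-1.083, 0.689, -0.195, 1.565, 0.157, 0.902, -0.215], TCP at [0.274, 0.562, 0.239] pointing down, gripper open.
Joint ranges: [-3.01, 3.01], [-0.46, 2.08], [-1.47, 1.51], [0.13, 2.56], [-1, 4.14], [0.04, 2.09], [-2.66, 2.66]. Speed limits (rad/s): [2.57, 2.57, 3.14, 3.14, 3.14, 3.14, 3.14].

## Interface

Orientations are given as a unit quaternion [x, y, z, w].
In Python, from plant import r gives the robot as it stands.
- The arm moves only by the tool arm_command, never from a script. Its argument "plan" is a list of rows, each a list of 5 numbers: the finger opening in m, from 0 to 0.0881, then the shift along the tool's x, y, z in m, then the turn about the tool's x in rad. In form: [[grip, dx, dy, dz, roll], ...]. A call has 1 to 12 rows; each row shifts and turns the commanded pose from where the row before left it, along the tool's axes as they then stand; what a row does not reach is not made up. A row lasts 1/8 s, in which the tool goes at most 62.5 mm and 10.7 degrees, less where a joint would pass 70% of its speed; a pose out of reach is approached as far as the arm can. A call is refused whole if a number of a shift passes 0.0625 or a number of a turn 0.188, either way. A call with a gripper value outside its range is refused whole. The fingers move at their own pace and stop on an object; "force" is the grip in N (left out, the last holds). Time passes only in rows, so rows that do not move let the fingers close. It gives the time, the measured TCP pose, the force and the opening at its end, in the units of the state.
- r.get_state(): the state, without advancing time (a new reading comes with each control period).
- r.snapshot(name): name is "side" or "top"; returns (picture, depth): 480x640x3 uint8, red, green, blue; 480x640 float32, m along the optical axis (not along the pixel's ray), 0 where there is no reading.
- r.calibration(name): a dict with "fx", "fy", "cx", "cy" (pixels), "k1" (the pictures are not rectified: a ray, as slopes to the right and down, at radius r is drawn at 1 + k1 r^2 times it, then the intrinsics apply), "eye" and "orientation" of the camera in the world. Camera axes: x right, y down, z forward; pixel columns grow to the right and rows downward; lengths in m; the calibration is good to about 2 mm. A picture is of the moment at which its call begins. calibration takes no time and is no camera call.
- r.finish_job(): hands the job in, once; it reports no verdict.
The state is a dict: "clock": time; "q": joint angles; "qd": joint speeds; "joint_torque": joint torques, N m; "tool_pos": TCP position; "eef_rot": TCP orientation; "contact_force": force on the tool from outside, world axes, zero at the start; "moment": the same for the moment, N m; "opening": opening from 0.0 (shut) to 1.0 (fully open).
Only numpy, scipy, OpenCV 4.12 (cv2) and the standard library are available. Lean on these libraries where they do the work, as an engineer would, in place of code of your own. Each camera call takes 0.05 s, during which the arm holds its last target.

## Working session

There is one attempt and no reset: what is moved stays moved. The work goes in short steps, Python scripts to look and compute and a tool call to move; the robot and the scene stay as the last step left them, time stands still between calls to the robot, and variables do not carry over. Pictures are saved under pics/ and viewed, and the job is handed in when it is done.

Besides the shell and the picture viewer there is one more tool, called after "Request:" as name([rows], argument=value, ...), one row to a line, values as JSON. arm_command: Moves the arm, as the interface text tells. Its arguments: {"type":"object","properties":{"plan":{"type":"array","items":{"type":"array","items":{"type":"number"}}},"force":{"type":"number"}},"required":["plan"]}

```bash
ls; mkdir -p pics
python3 - <<'E'
from plant import r
import cv2,numpy as np
for n in("side","top"):
    p,d=r.snapshot(n); cv2.imwrite(f"pics/{n}0.png",p[:,:,::-1]); np.save(f"pics/{n}0.npy",d)
    print(n,r.calibration(n))
print(r.get_state())
E
```

```text
pics
side {'fx': 540.7883839993171, 'fy': 540.7883839993171, 'cx': 319.9468400168944, 'cy': 247.7917060605151, 'k1': -0.009427933189543474, 'eye': array([-0.16760828, -0.75579847,  0.77570811]), 'orientation': array([ 0.81183582, -0.32735519,  0.17618229, -0.45024546])}
top {'fx': 577.6291922484323, 'fy': 577.6291922484323, 'cx': 317.09124389616284, 'cy': 236.44779143816368, 'k1': 0.0027286428047862635, 'eye': array([ 0.38831196, -0.01208853,  1.31422924]), 'orientation': array([ 0.70760616, -0.70295965,  0.05319538, -0.04807804])}
{'clock': 0.1, 'q': array([-1.0831971 ,  0.68989908, -0.19450528,  1.56623145,  0.15732299,
        0.90251873, -0.21511171]), 'qd': array([ 0.0004076 , -0.00135689, -0.00054739, -0.00375097, -0.00060096,
        0.00096443,  0.00082555]), 'joint_torque': array([-2.73656718e-03, -5.28502214e+01, -1.27098005e+00, -1.53838170e+01,
       -5.24495181e-02,  2.00567745e-03,  4.46022875e-05]), 'tool_pos': array([0.27379279, 0.5612047 , 0.23799281]), 'eef_rot': array([ 0.15846316,  0.68906738, -0.15962921,  0.6889079 ]), 'contact_force': array([ 0.06851622, -0.63219277, -0.60040646]), 'moment': array([-0.01957357, -0.02254863,  0.02071525]), 'opening': 0.9990809450917323}
```

View pics/top0.png

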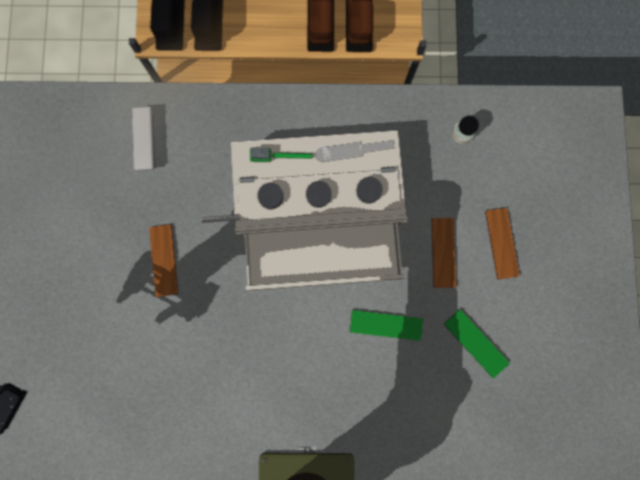

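View pics/side0.png

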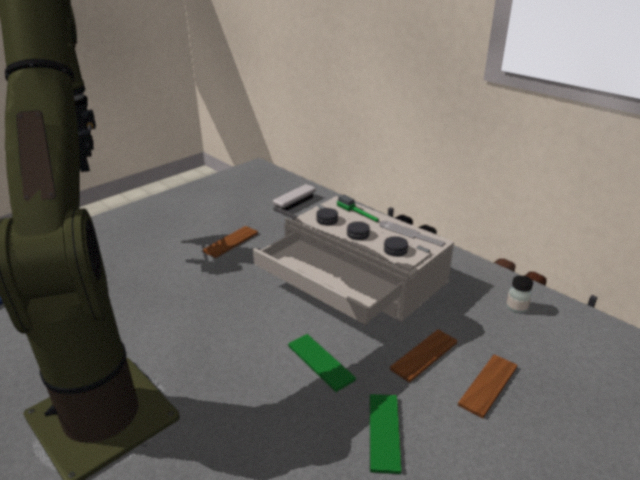

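```bash
cat > h.py <<'E'
import numpy as np,cv2
from scipy.spatial.transform import Rotation as R
from plant import r
def rays(n,uv):
    c=r.calibration(n); uv=np.atleast_2d(np.array(uv,float))
    K=np.array([[c['fx'],0,c['cx']],[0,c['fy'],c['cy']],[0,0,1]])
    p=cv2.undistortPoints(uv.reshape(-1,1,2),K,np.array([c['k1'],0,0,0,0.])).reshape(-1,2)
    d=np.c_[p,np.ones(len(p))]
    return c['eye'],R.from_quat(c['orientation']).apply(d)
def onz(n,uv,z):
    e,d=rays(n,uv); t=(z-e[2])/d[:,2]; return e+t[:,None]*d
def cloud(n,dep):
    v,u=np.mgrid[0:480,0:640]; e,d=rays(n,np.c_[u.ravel(),v.ravel()])
    return (e+dep.ravel()[:,None]*d).reshape(480,640,3)
def grab(n,tag):
    p,d=r.snapshot(n); cv2.imwrite(f"pics/{tag}.png",p[:,:,::-1]); return p,cloud(n,d),d>0
def tw(a): return np.round(a,4)
def tool():
    s=r.get_state(); m=R.from_quat(s['eef_rot']).as_matrix(); return s['tool_pos'],m
def to(target,yaw_y=None):
    "shift in tool axes to go to world TCP target"
    p,m=tool(); return m.T@(np.array(target)-p)
E
python3 - <<'E'
from h import *
for n in("top","side"):
    p=cv2.imread(f"pics/{n}0.png")[:,:,::-1]; C=cloud(n,np.load(f"pics/{n}0.npy"))
    hsv=cv2.cvtColor(p,cv2.COLOR_RGB2HSV)
    print(n,"image up axis",R.from_quat(r.calibration(n)['orientation']).as_matrix()[:,1])
    m=((hsv[...,0]<15)&(hsv[...,1]>120)).astype(np.uint8)
    for c in cv2.findContours(m,0,2)[0]:
        if cv2.contourArea(c)>300:
            (cx,cy),s,a=cv2.minAreaRect(c); q=onz(n,cv2.boxPoints(((cx,cy),s,a)),.01 if n=='top' else .01)
            print('board',(round(cx),round(cy)),tw(q.mean(0)),tw(q[:,:2].tolist()),'z',tw(C[int(cy),int(cx)]))
if 1:
    n="top";p=cv2.imread("pics/top0.png");C=cloud(n,np.load("pics/top0.npy"))
    for u,v in[(270,195),(319,193),(370,189),(210,219),(300,215),(300,230),(315,260),(315,283),(250,286),(398,277),(233,143),(397,132),(247,180),(390,168),(322,153)]:
        print((u,v),tw(C[v,u]))
E
```

```text
top image up axis [-0.9897221  -0.00707246 -0.14282905]
board (163, 260) [0.5201 0.3274 0.01  ] [[0.5968 0.3638]
 [0.6021 0.313 ]
 [0.4433 0.2914]
 [0.4382 0.3414]] z [0.5202 0.3272 0.0108]
board (444, 252) [ 0.5424 -0.3089  0.01  ] [[ 0.6211 -0.2832]
 [ 0.623  -0.3341]
 [ 0.4637 -0.3342]
 [ 0.4619 -0.2842]] z [ 0.5426 -0.3072  0.0124]
board (502, 243) [ 0.5654 -0.4433  0.01  ] [[ 0.6396 -0.4072]
 [ 0.6491 -0.4575]
 [ 0.491  -0.479 ]
 [ 0.4819 -0.4295]] z [ 0.567  -0.4437  0.0086]
board (360, 22) [ 1.1    -0.1201  0.01  ] [[ 1.1563 -0.0876]
 [ 1.1569 -0.1531]
 [ 1.0437 -0.1522]
 [ 1.0431 -0.0875]] z [ 1.25   -0.1414 -0.2656]
board (320, 22) [ 1.0991 -0.026   0.01  ] [[ 1.1553  0.0045]
 [ 1.1559 -0.056 ]
 [ 1.0428 -0.0563]
 [ 1.0422  0.0036]] z [ 1.2535 -0.0276 -0.2742]
side image up axis [-0.3728668  -0.3802352  -0.84639916]
board (487, 385) [ 0.5625 -0.4426  0.01  ] [[ 0.478  -0.431 ]
 [ 0.6503 -0.4005]
 [ 0.6438 -0.4578]
 [ 0.4776 -0.4813]] z [ 0.5569 -0.4436  0.0125]
board (423, 354) [ 0.5422 -0.3087  0.01  ] [[ 0.4611 -0.285 ]
 [ 0.6442 -0.2787]
 [ 0.6186 -0.3351]
 [ 0.4448 -0.336 ]] z [ 0.5345 -0.3106  0.0138]
board (230, 241) [0.5207 0.3275 0.01  ] [[0.4413 0.3442]
 [0.6229 0.373 ]
 [0.596  0.3079]
 [0.4224 0.2849]] z [0.5162 0.3297 0.0119]
(270, 195) [0.6424 0.0776 0.1471]
(319, 193) [ 0.648  -0.0235  0.1445]
(370, 189) [ 0.6576 -0.1292  0.143 ]
(210, 219) [0.5952 0.2034 0.125 ]
(300, 215) [0.6058 0.0159 0.1211]
(300, 230) [0.5835 0.017  0.0595]
(315, 260) [ 0.5175 -0.0164  0.059 ]
(315, 283) [ 0.4647 -0.0166  0.1021]
(250, 286) [0.4576 0.1195 0.1008]
(398, 277) [ 0.4783 -0.1905  0.1044]
(233, 143) [0.7626 0.1613 0.1151]
(397, 132) [ 0.7903 -0.1912  0.1147]
(247, 180) [0.6793 0.1284 0.1242]
(390, 168) [ 0.7066 -0.1732  0.1288]
(322, 153) [ 0.7403 -0.0296  0.1214]
```

Run:
```python
import cv2
p=cv2.imread("pics/top0.png")[110:300,180:420]; cv2.imwrite("pics/c0.png",cv2.resize(p,None,fx=3.3,fy=3.1,interpolation=2))
```

```text
(no output)
```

View pics/c0.png

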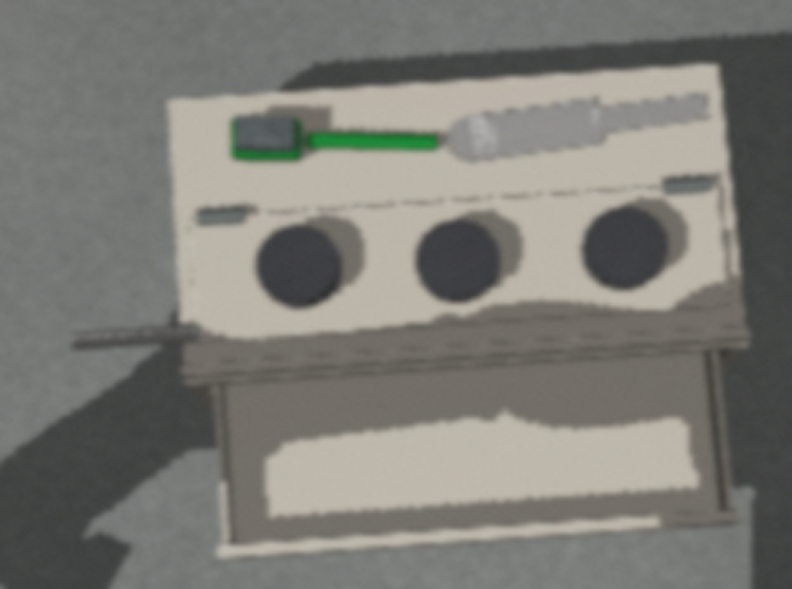

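Run:
```python
from h import *
f=lambda x,y:(180+x/3.3-.35,110+y/3.1-.35)
P=lambda L,z:onz("top",[f(*a) for a in L],z)[:,:2]
rear=P([(168,100),(718,65)],.115); front=P([(183,383),(747,347)],.127); tray=P([(218,556),(734,522)],.101)
hinge=P([(195,216),(718,184)],.124); tins=P([(300,266),(459,261),(626,248)],.144); rod=P([(72,341),(195,332)],.120)
for k in("rear","front","tray","hinge","tins","rod"):
    a=locals()[k];d=a[0]-a[-1];print(k,tw(a.tolist()),'len',tw(np.hypot(*d)),'dir deg',np.degrees(np.arctan2(d[1],d[0]))-90)
yaw=np.arctan2(*(-(rear[0]-rear[1])[::1]))if 0 else np.mean([np.arctan2(a[0][1]-a[1][1],a[0][0]-a[1][0]) for a in(rear,front,tray)])-np.pi/2
ex=np.array([np.cos(yaw),np.sin(yaw)]);ey=np.array([-ex[1],ex[0]])
c=(rear.mean(0)+front.mean(0))/2
print('yaw',yaw,'c',c)
for k in("rear","front","tray","hinge","tins","rod"):
    a=locals()[k]-c;print(k,tw(np.c_[a@ex,a@ey].tolist()))
print(tool()); print('tool roll axis y world')
```

```text
rear [[ 0.765   0.1666]
 [ 0.7933 -0.1917]] len 0.3594 dir deg 4.5042257709273485
front [[ 0.5653  0.1501]
 [ 0.5924 -0.2056]] len 0.3566 dir deg 4.351755749242784
tray [[ 0.4513  0.1283]
 [ 0.4764 -0.1996]] len 0.3289 dir deg 4.379038313894327
hinge [[ 0.6807  0.1458]
 [ 0.7058 -0.1892]] len 0.336 dir deg 4.282052147396286
tins [[ 0.6422  0.0766]
 [ 0.6463 -0.0229]
 [ 0.656  -0.1278]] len 0.2049 dir deg 3.879165793856302
rod [[0.5945 0.2221]
 [0.6013 0.1443]] len 0.0781 dir deg 4.960199960612954
yaw 0.07699822422372615 c [ 0.67899694 -0.02014081]
rear [[ 0.1002  0.1796]
 [ 0.1007 -0.1798]]
front [[-0.1003  0.1784]
 [-0.1006 -0.1782]]
tray [[-0.2156  0.1656]
 [-0.2158 -0.1633]]
hinge [[ 0.0145  0.1653]
 [ 0.0137 -0.1706]]
tins [[-0.0293  0.0993]
 [-0.0328 -0.0003]
 [-0.0312 -0.1056]]
rod [[-0.0656  0.248 ]
 [-0.0648  0.17  ]]
(array([0.27379279, 0.5612047 , 0.23799281]), array([[-5.90670062e-04,  4.38323232e-01,  8.98817220e-01],
       [-1.55605244e-03,  8.98815886e-01, -4.38323604e-01],
       [-9.99998615e-01, -1.65751136e-03,  1.51150299e-04]]))
tool roll axis y world
```

Request:
arm_command([
  [0.0881,0,0,0,-0.177],
  [0.0881,0,0,0,-0.177],
  [0.0881,0,0,0,-0.177],
  [0.0881,0,0,0,0],
])

```text
clock: 0.6
tool_pos: [0.274, 0.5614, 0.2383]
eef_rot: [-0.027, 0.707, 0.026, 0.706]
contact_force: [-0.2, -0.6, -0.4]
opening: 1.001
```

```bash
cat >> h.py <<'E'
YAW=0.077; C0=np.array([0.679,-0.0201])
EX=np.array([np.cos(YAW),np.sin(YAW)]);EY=np.array([-EX[1],EX[0]])
def U2W(x,y): return C0+x*EX+y*EY
def W2U(p): p=np.array(p)[:2]-C0; return np.array([p@EX,p@EY])
def st():
    p,m=tool(); s=r.get_state()
    print('t %.2f'%s['clock'],'U',tw(W2U(p)),'z %.4f'%p[2],'yaw err to unit y (rad)',tw(np.arctan2(m[1,1],m[0,1])-np.pi/2-YAW),'down',tw(m[:,0]),'open %.4f'%(s['opening']*.0881),'F',np.round(s['contact_force'],1),'q',np.round(s['q'],2))
    return p,m
def go(x,y,z):
    "dx,dy,dz tool shift to unit coords"
    w=U2W(x,y); print('->',(x,y,z),'shift',tw(to([*w,z])))
E
python3 -c "
from h import *
st();go(-.03,.099,.22)"
```

```text
t 0.60 U [-0.359   0.6109] z 0.2383 yaw err to unit y (rad) -0.0018 down [-8.e-04 -6.e-04 -1.e+00] open 0.0882 F [-0.2 -0.6 -0.4] q [-1.    0.7  -0.35  1.56  0.28  0.93  0.21]
-> (-0.03, 0.099, 0.22) shift [ 0.0183 -0.5113  0.33  ]
```

Request:
arm_command([
  [0.0881,0.002,-0.046,0.03,0],
  [0.0881,0.002,-0.046,0.03,0],
  [0.0881,0.002,-0.046,0.03,0],
  [0.0881,0.002,-0.046,0.03,0],
  [0.0881,0.002,-0.046,0.03,0],
  [0.0881,0.002,-0.046,0.03,0],
  [0.0881,0.002,-0.046,0.03,0],
  [0.0881,0.002,-0.046,0.03,0],
  [0.0881,0.002,-0.046,0.03,0],
  [0.0881,0.002,-0.046,0.03,0],
  [0.0881,0.002,-0.046,0.03,0],
  [0.0881,0,0,0,0],
])

```text
clock: 2.1
tool_pos: [0.6444, 0.0759, 0.2156]
eef_rot: [-0.024, 0.707, 0.021, 0.707]
contact_force: [0.5, -0.3, -0.0]
opening: 0.999
```

```bash
python3 -c "
from h import *
st();go(-.030,.099,.127)"
```

```text
t 2.10 U [-0.0271  0.0984] z 0.2156 yaw err to unit y (rad) -0.0127 down [ 7.0e-04 -4.1e-03 -1.0e+00] open 0.0881 F [ 0.5 -0.3 -0. ] q [ 0.02  0.77 -0.4   1.51  0.34  0.94  1.15]
-> (-0.03, 0.099, 0.127) shift [ 0.0886  0.0009 -0.0029]
```

Request:
arm_command([
  [0.0881,0.03,0.001,-0.003,0.01],
  [0.0881,0.03,0,0,0],
  [0.0881,0.03,0,0,0],
  [0.0881,0,0,0,0],
  [0.045,0,0,0,0],
  [0.045,0,0,0,0],
  [0.045,0,0,0,0],
  [0.045,0,0,0,0],
  [0.045,-0.04,0,0,0],
  [0.045,-0.05,0,0,0],
  [0.045,0,0,0,0],
], force=15)

```text
clock: 3.48
tool_pos: [0.6415, 0.0846, 0.221]
eef_rot: [-0.023, 0.704, 0.024, 0.71]
contact_force: [-0.5, -0.3, -0.5]
opening: 0.611
```

```bash
python3 -c "
from h import *
st();go(-.160,.099,.215)
p,c,_=grab('top','a1');grab('side','a1s')"
```

```text
t 3.48 U [-0.0293  0.1073] z 0.2210 yaw err to unit y (rad) -0.0102 down [ 0.0082  0.0025 -1.    ] open 0.0538 F [-0.5 -0.3 -0.5] q [ 0.01  0.76 -0.4   1.51  0.34  0.93  1.14]
-> (-0.16, 0.099, 0.215) shift [ 0.0049 -0.0096 -0.1306]
```

View pics/a1s.png

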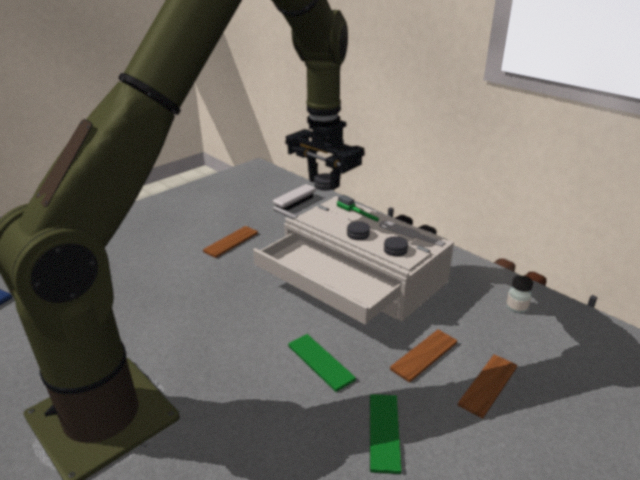

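Request:
arm_command([
  [0.045,0,-0.004,-0.044,0],
  [0.045,0,-0.004,-0.044,0],
  [0.045,0,-0.004,-0.044,0],
  [0.045,0,0,0,0],
  [0.045,0.03,0,0,0],
  [0.045,0.04,0,0,0],
  [0.045,0.04,0,0,0],
  [0.045,0.025,0,0,0],
  [0.045,0,0,0,0],
])

```text
clock: 4.7
tool_pos: [0.5071, 0.0626, 0.0793]
eef_rot: [-0.024, 0.708, 0.024, 0.705]
contact_force: [0.1, -0.3, -0.4]
opening: 0.605
```

```bash
python3 -c "
from h import *
st();go(-.160,.095,.0645)"
```

```text
t 4.70 U [-0.165   0.0957] z 0.0793 yaw err to unit y (rad) -0.0093 down [-0.0043 -0.001  -1.    ] open 0.0533 F [ 0.1 -0.3 -0.4] q [-0.07  0.82 -0.24  2.02  0.51  0.36  0.92]
-> (-0.16, 0.095, 0.0645) shift [ 0.0148 -0.0007  0.0051]
```

Request:
arm_command([
  [0.045,0.008,0,0.004,0],
  [0.045,0.006,0,0,0],
  [0.045,0,0,0,0],
  [0.07,0,0,0,0],
  [0.07,0,0,0,0],
  [0.07,0,0,0,0],
  [0.07,-0.03,0,0,0],
  [0.07,-0.06,0,0,0],
  [0.0881,-0.06,-0.03,0.04,0],
  [0.0881,0,-0.03,0.04,0],
  [0.0881,0,-0.035,0.045,0],
  [0.0881,0,0,0,0],
])

```text
clock: 6.2
tool_pos: [0.6375, -0.0227, 0.2053]
eef_rot: [-0.022, 0.706, 0.02, 0.708]
contact_force: [-0.9, -0.4, -0.3]
opening: 0.996
```

```bash
python3 -c "
from h import *
st();go(-.0325,-0.0005,.125)
grab('top','a2')"
```

```text
t 6.20 U [-0.0416  0.0006] z 0.2053 yaw err to unit y (rad) -0.017 down [ 0.0026 -0.0021 -1.    ] open 0.0877 F [-0.9 -0.4 -0.3] q [ 0.19  0.77 -0.43  1.55  0.38  0.9   1.26]
-> (-0.0325, -0.0005, 0.125) shift [ 0.0803 -0.0008  0.0089]
```

View pics/a2.png

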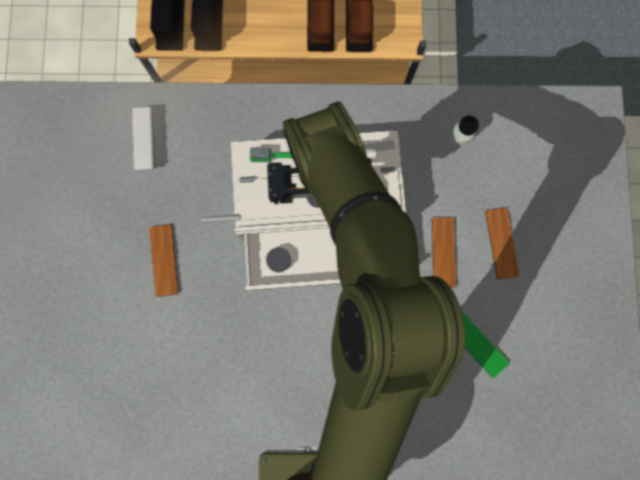

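Request:
arm_command([
  [0.0881,0.03,-0.001,0.009,0.015],
  [0.0881,0.03,0,0,0],
  [0.0881,0.02,0,0,0],
  [0.0881,0,0,0,0],
  [0.045,0,0,0,0],
  [0.045,0,0,0,0],
  [0.045,0,0,0,0],
  [0.045,0,0,0,0],
  [0.045,-0.04,0,0,0],
  [0.045,-0.05,0,0,0],
  [0.045,0,0,0,0],
], force=15)

```text
clock: 7.62
tool_pos: [0.6465, -0.0177, 0.2199]
eef_rot: [-0.018, 0.704, 0.019, 0.71]
contact_force: [0.4, -0.1, -1.5]
opening: 0.612
```

```bash
python3 -c "
from h import *
st();go(-.160,-.003,.215)"
```

```text
t 7.62 U [-0.0322  0.0049] z 0.2199 yaw err to unit y (rad) -0.0252 down [ 0.0084  0.0011 -1.    ] open 0.0539 F [ 0.4 -0.1 -1.5] q [ 0.19  0.76 -0.44  1.52  0.37  0.94  1.26]
-> (-0.16, -0.003, 0.215) shift [ 0.0038 -0.0111 -0.1276]
```

Request:
arm_command([
  [0.045,0,-0.004,-0.043,-0.02],
  [0.045,0,-0.004,-0.043,0],
  [0.045,0,-0.003,-0.043,0],
  [0.045,0,0,0,0],
  [0.045,0.03,0,0,0],
  [0.045,0.04,0,0,0],
  [0.045,0.04,0,0,0],
  [0.045,0.025,0,0,0],
  [0.045,0,0,0,0],
])

```text
clock: 8.75
tool_pos: [0.5152, -0.0374, 0.0787]
eef_rot: [-0.026, 0.708, 0.026, 0.705]
contact_force: [0.8, 0.2, -0.2]
opening: 0.605
```

```bash
python3 -c "
from h import *
st();go(-.160,-.003,.0645)"
```

```text
t 8.75 U [-0.1646 -0.0047] z 0.0787 yaw err to unit y (rad) -0.004 down [-3.5e-03  1.0e-04 -1.0e+00] open 0.0533 F [ 0.8  0.2 -0.2] q [ 0.15  0.82 -0.28  2.01  0.56  0.39  1.08]
-> (-0.16, -0.003, 0.0645) shift [0.0142 0.0017 0.0047]
```

Request:
arm_command([
  [0.045,0.008,0,0.004,0],
  [0.045,0.005,0,0,0],
  [0.045,0,0,0,0],
  [0.07,0,0,0,0],
  [0.07,0,0,0,0],
  [0.07,0,0,0,0],
  [0.07,-0.03,0,0,0],
  [0.07,-0.06,0,0,0],
  [0.0881,-0.06,-0.035,0.04,0],
  [0.0881,0,-0.035,0.04,0],
  [0.0881,0,-0.035,0.05,0],
  [0.0881,0,0,0,0],
])

```text
clock: 10.25
tool_pos: [0.6505, -0.1299, 0.2039]
eef_rot: [-0.024, 0.706, 0.023, 0.708]
contact_force: [-0.6, 0.9, -0.4]
opening: 1.0
```

```bash
python3 -c "
from h import *
st();go(-.031,-0.1056,.125)"
```

```text
t 10.25 U [-0.0369 -0.1072] z 0.2039 yaw err to unit y (rad) -0.0109 down [ 0.0031 -0.0016 -1.    ] open 0.0881 F [-0.6  0.9 -0.4] q [ 0.36  0.81 -0.46  1.47  0.41  0.96  1.43]
-> (-0.031, -0.1056, 0.125) shift [0.079  0.0018 0.0056]
```

Request:
arm_command([
  [0.0881,0.03,0.001,0.006,-0.01],
  [0.0881,0.03,0,0,0],
  [0.0881,0.019,0,0,0],
  [0.0881,0,0,0,0],
  [0.045,0,0,0,0],
  [0.045,0,0,0,0],
  [0.045,0,0,0,0],
  [0.045,0,0,0,0],
  [0.045,-0.04,0,0,0],
  [0.045,-0.05,0,0,0],
  [0.045,0,0,0,0],
], force=15)

```text
clock: 11.62
tool_pos: [0.6563, -0.1241, 0.2198]
eef_rot: [-0.029, 0.704, 0.029, 0.71]
contact_force: [-0.3, -0.6, -0.4]
opening: 0.607
```

```bash
python3 -c "
from h import *
st();go(-.160,-.102,.215)"
```

```text
t 11.62 U [-0.0306 -0.1019] z 0.2198 yaw err to unit y (rad) 0.0049 down [ 8.5e-03 -1.0e-04 -1.0e+00] open 0.0535 F [-0.3 -0.6 -0.4] q [ 0.36  0.8  -0.48  1.44  0.4   0.99  1.44]
-> (-0.16, -0.102, 0.215) shift [ 0.0038  0.0005 -0.1295]
```

Request:
arm_command([
  [0.045,0,0,-0.043,0],
  [0.045,0,0,-0.043,0],
  [0.045,0,0,-0.043,0],
  [0.045,0,0,0,0],
  [0.045,0.03,0,0,0],
  [0.045,0.04,0,0,0],
  [0.045,0.04,0,0,0],
  [0.045,0.025,0,0,0],
  [0.045,0,0,0,0],
])

```text
clock: 12.75
tool_pos: [0.5244, -0.1344, 0.0783]
eef_rot: [-0.029, 0.708, 0.03, 0.705]
contact_force: [-0.5, -0.1, -1.4]
opening: 0.609
```

```bash
python3 -c "
from h import *
st();go(-.160,-.102,.0645)"
```

```text
t 12.75 U [-0.163 -0.102] z 0.0783 yaw err to unit y (rad) 0.006 down [-3.7e-03  9.0e-04 -1.0e+00] open 0.0536 F [-0.5 -0.1 -1.4] q [ 0.36  0.85 -0.33  1.93  0.58  0.46  1.26]
-> (-0.16, -0.102, 0.0645) shift [0.0138 0.     0.003 ]
```

Request:
arm_command([
  [0.045,0.008,0,0.003,0],
  [0.045,0.005,0,0,0],
  [0.045,0,0,0,0],
  [0.07,0,0,0,0],
  [0.07,0,0,0,0],
  [0.07,0,0,0,0],
  [0.07,-0.03,0,0,0],
  [0.07,-0.06,0,0,0],
  [0.07,-0.06,0,0,0],
  [0.07,0,0.05,0.03,0],
  [0.07,0,0.05,0.03,0],
  [0.07,0,0.05,0.03,0],
])

```text
clock: 14.25
tool_pos: [0.6061, 0.0233, 0.2179]
eef_rot: [-0.029, 0.706, 0.029, 0.707]
contact_force: [1.1, -0.6, 0.1]
opening: 0.794
```

Request:
arm_command([
  [0.07,0,0.045,0,0],
  [0.07,0,0.045,0,0],
  [0.07,0,0.045,0,0],
  [0.07,0,0.045,0,0],
  [0.07,0,0,0,0.174],
  [0.07,0,0,0,0.174],
  [0.07,0,0,0,0.174],
  [0.07,0,0,0,0.174],
  [0.07,0,0,0,0.174],
  [0.07,0,0,0,0.174],
  [0.07,0,0,0,0.174],
  [0.07,0,0,0,0.174],
])

```text
clock: 15.75
tool_pos: [0.5904, 0.2015, 0.2175]
eef_rot: [0.432, 0.56, -0.432, 0.559]
contact_force: [-0.2, 0.1, -0.1]
opening: 0.797
```

Request:
arm_command([
  [0.05,0,0,0,0.174],
  [0.05,0,0,0,0],
])

```text
clock: 16.0
tool_pos: [0.5904, 0.2017, 0.2175]
eef_rot: [0.477, 0.522, -0.477, 0.522]
contact_force: [0.2, 0.5, 0.6]
opening: 0.591
```

```bash
python3 -c "
from h import *
st();go(-.0655,.222,.110)
grab('top','a3')"
```

```text
t 16.00 U [-0.0713  0.228 ] z 0.2175 yaw err to unit y (rad) -1.5586 down [-1.e-04 -4.e-04 -1.e+00] open 0.0521 F [0.2 0.5 0.6] q [-0.4   0.71 -0.01  1.6   0.01  0.84 -0.32]
-> (-0.0655, 0.222, 0.11) shift [0.1075 0.0057 0.006 ]
```

View pics/a3.png

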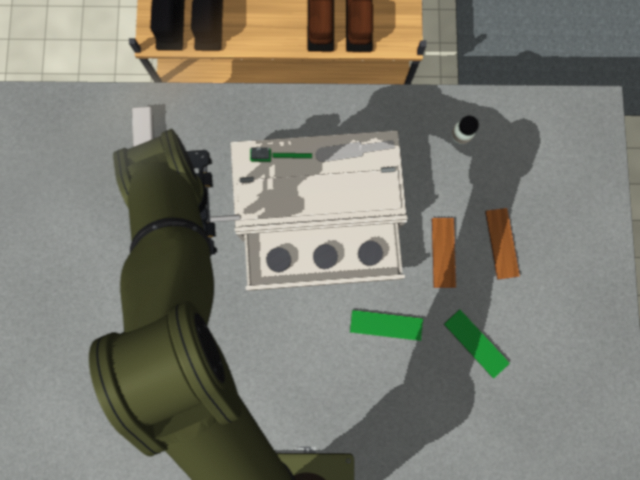

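Request:
arm_command([
  [0.05,0,0.006,0.006,0],
  [0.05,0.04,0,0,0],
  [0.05,0.04,0,0,0],
  [0.05,0.035,0,0,0],
  [0.05,0,0,0,0],
  [0.004,0,0,0,0],
  [0.004,0,0,0,0],
  [0.004,0,0,0,0],
  [0.004,0,0,0,0],
], force=30)

```text
clock: 17.18
tool_pos: [0.5975, 0.1962, 0.1033]
eef_rot: [0.478, 0.521, -0.477, 0.521]
contact_force: [-1.3, 0.2, 0.1]
opening: 0.137
```

```bash
python3 -c "
from h import *
st()"
```

```text
t 17.18 U [-0.0646  0.222 ] z 0.1033 yaw err to unit y (rad) -1.5606 down [ 1.1e-03  5.0e-04 -1.0e+00] open 0.0121 F [-1.3  0.2  0.1] q [-0.38  0.87 -0.01  1.66  0.01  0.61 -0.32]
```

Request:
arm_command([
  [0.004,-0.0103,0.0007,0,0],
  [0.004,-0.0101,0.002,0,0],
  [0.004,-0.0098,0.0033,0,0],
  [0.004,-0.0093,0.0046,0,0],
  [0.004,-0.0086,0.0057,0,0],
  [0.004,-0.0078,0.0068,0,0],
  [0.004,-0.0068,0.0078,0,0],
  [0.004,-0.0057,0.0086,0,0],
  [0.004,-0.0046,0.0093,0,0],
  [0.004,-0.0033,0.0098,0,0],
  [0.004,-0.002,0.0101,0,0],
  [0.004,0,0,0,0],
])

```text
clock: 18.68
tool_pos: [0.6646, 0.2016, 0.1844]
eef_rot: [0.477, 0.522, -0.478, 0.521]
contact_force: [-9.4, -2.0, 10.8]
opening: 0.125
```

```bash
python3 -c "
from h import *
st();grab('side','a4s')"
```

```text
t 18.68 U [0.0027 0.2222] z 0.1844 yaw err to unit y (rad) -1.5612 down [-2.e-03 -3.e-04 -1.e+00] open 0.0110 F [-9.4 -2.  10.8] q [-0.36  0.84 -0.01  1.39  0.01  0.91 -0.28]
```

View pics/a4s.png

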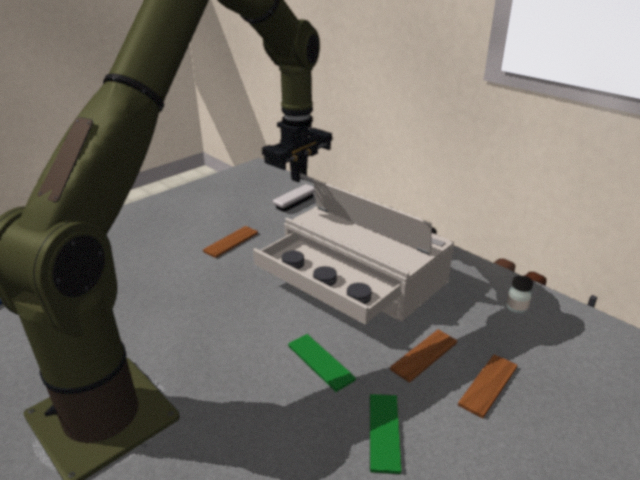

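Request:
arm_command([
  [0.004,0,0.006,0,0],
  [0.004,0,0.005,0,0],
  [0.004,0,0,0,0],
  [0.004,0,0,0,0],
])

```text
clock: 19.23
tool_pos: [0.6763, 0.2025, 0.1845]
eef_rot: [0.478, 0.521, -0.478, 0.521]
contact_force: [-6.9, -1.6, 8.7]
opening: 0.125
```

```bash
python3 -c "
from h import *
st()
for n in('side','top'):
    p,c,ok=grab(n,'a5'+n)
    w=c.reshape(-1,3);u=(w[:,:2]-C0)@np.c_[EX,EY]
    m=(abs(u[:,1])<.15)&(abs(u[:,0]-.013)<.03)&(w[:,2]>.128)&(w[:,2]<.22)
    x=u[m,0];z=w[m,2]
    for a in np.arange(.13,.215,.01):
        k=(z>a)&(z<a+.01)
        if k.sum()>5: print(n,round(a,3),k.sum(),np.round(np.percentile(x[k],[10,50,90]),4))
"
```

```text
t 19.23 U [0.0144 0.2222] z 0.1845 yaw err to unit y (rad) -1.5612 down [ 1.e-04 -1.e-04 -1.e+00] open 0.0110 F [-6.9 -1.6  8.7] q [-0.35  0.86 -0.01  1.35  0.01  0.94 -0.28]
side 0.13 378 [0.0085 0.0108 0.0134]
side 0.14 375 [0.0086 0.0108 0.0134]
side 0.15 384 [0.0085 0.0109 0.0131]
side 0.16 377 [0.0083 0.0107 0.013 ]
side 0.17 387 [0.0081 0.0107 0.013 ]
side 0.18 391 [0.0083 0.0102 0.0127]
side 0.19 405 [0.0079 0.0102 0.0125]
side 0.2 379 [0.0083 0.0109 0.0146]
top 0.13 167 [0.01   0.0109 0.0117]
top 0.14 168 [0.0099 0.0107 0.0116]
top 0.15 164 [0.0099 0.0107 0.0114]
top 0.16 174 [0.0097 0.0104 0.0112]
top 0.17 176 [0.0095 0.0104 0.0112]
top 0.18 187 [0.0094 0.0103 0.011 ]
top 0.19 191 [0.0093 0.0102 0.0111]
top 0.2 516 [0.0099 0.0123 0.0152]
```

Request:
arm_command([
  [0.02,0,0,0,0],
  [0.02,0,0,0,0],
  [0.03,0,0,0,0],
  [0.03,-0.03,0,0,0],
  [0.03,-0.05,0,0,0],
  [0,0,-0.06,0,0],
  [0,0,-0.06,0,0],
  [0,0,-0.06,0.02,0],
  [0,0,-0.06,0.05,0],
  [0,0,-0.03,0.05,0],
  [0,0,0,0.05,0],
  [0,0,0,0.05,0],
])

```text
clock: 20.82
tool_pos: [0.439, -0.0298, 0.2614]
eef_rot: [0.478, 0.521, -0.477, 0.522]
contact_force: [1.1, 0.7, -0.1]
opening: 0.006
```

Request:
arm_command([
  [0,0.03,0,0,-0.174],
  [0,0.03,0,0,-0.174],
  [0,0.03,0,0,-0.174],
  [0,0,0,0,-0.174],
  [0,0,0,0,-0.174],
  [0,0,0,0,-0.174],
  [0,0,0,0,-0.174],
  [0,0,0,0,-0.174],
  [0,0,0,0,-0.174],
  [0,0,0,0,0],
])

```text
clock: 22.08
tool_pos: [0.4391, -0.0285, 0.1709]
eef_rot: [-0.028, 0.706, 0.028, 0.707]
contact_force: [0.3, -0.0, -0.5]
opening: 0.008
```

```bash
python3 -c "
from h import *
st();go(-.250,0.001,.083)
w=grab('top','a6')[1].reshape(-1,3);grab('side','a6s')
u=(w[:,:2]-C0)@np.c_[EX,EY]
for a in np.arange(.13,.2,.02):
  k=(abs(u[:,1])<.15)&(abs(u[:,0]-.013)<.03)&(w[:,2]>a)&(w[:,2]<a+.02);print(a,np.median(u[k,0]))
"
```

```text
t 22.07 U [-0.2398  0.0101] z 0.1709 yaw err to unit y (rad) 0.0028 down [ 1.1e-03  6.0e-04 -1.0e+00] open 0.0007 F [ 0.3 -0.  -0.5] q [ 0.24  0.61 -0.43  2.17  0.55  0.47  1.03]
-> (-0.25, 0.001, 0.083) shift [ 0.0879 -0.0091 -0.0103]
0.13 0.010764376249234469
0.15 0.010537156197924221
0.16999999999999998 0.010346538048296753
0.18999999999999997 0.011191716627311003
```

View pics/a6s.png

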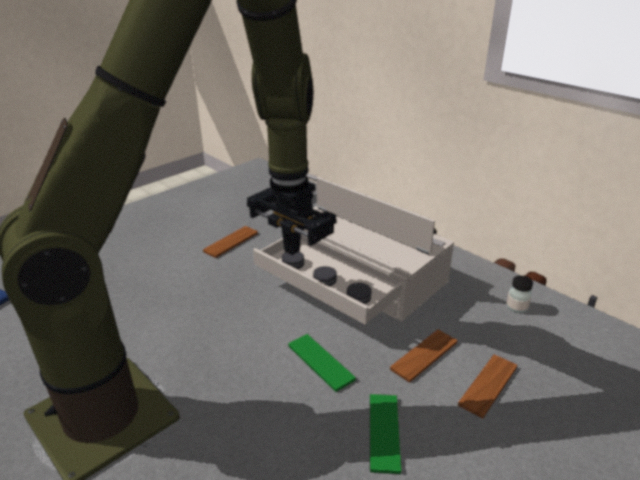

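Panel upright and staying put. Now descend in front of the tray wall and push gently (wall front at about x_u = −0.216).

Request:
arm_command([
  [0,0,-0.009,-0.012,0],
  [0,0.03,0,0,0],
  [0,0.03,0,0,0],
  [0,0.025,0,0,0],
  [0,0,0,0.012,0],
  [0,0,0,0.012,0],
  [0,0,0,0.012,0],
  [0,0,0,0.012,0],
  [0,0,0,0.012,0],
  [0,0,0,0.012,0],
  [0,0,0,0.012,0],
  [0,0,0,0.012,0],
])

```text
clock: 23.68
tool_pos: [0.5237, -0.0305, 0.0858]
eef_rot: [-0.029, 0.707, 0.029, 0.707]
contact_force: [-1.7, -1.5, -0.4]
opening: 0.005
```

```bash
python3 -c "
from h import *
st();go(-.121,0.001,.083)"
```

```text
t 23.68 U [-0.1557  0.0015] z 0.0858 yaw err to unit y (rad) 0.005 down [ 0.e+00 -1.e-04 -1.e+00] open 0.0005 F [-1.7 -1.5 -0.4] q [ 0.19  0.82 -0.36  1.98  0.64  0.45  0.99]
-> (-0.121, 0.001, 0.083) shift [ 0.0028 -0.0007  0.0347]
```

Request:
arm_command([
  [0,0,0,0.01,0],
  [0,0,0,0.01,0],
  [0,0,0,0.006,0],
  [0,0,0,0.004,0],
  [0,0,0,0.003,0],
  [0,0,0,0.003,0],
])

```text
clock: 24.42
tool_pos: [0.5587, -0.0273, 0.0859]
eef_rot: [-0.029, 0.707, 0.029, 0.706]
contact_force: [-1.5, -0.9, 1.3]
opening: 0.01
```

```bash
python3 -c "
from h import *
st();grab('top','a7')"
```

```text
t 24.43 U [-0.1205  0.0021] z 0.0859 yaw err to unit y (rad) 0.0055 down [-2.e-04  1.e-04 -1.e+00] open 0.0009 F [-1.5 -0.9  1.3] q [ 0.2   0.86 -0.4   1.88  0.61  0.54  1.04]
```

Request:
arm_command([
  [0,0,0,0.003,0],
  [0,0,0,0.003,0],
  [0,0,0,0.003,0],
  [0,0,0,0,0],
])

```text
clock: 24.98
tool_pos: [0.5624, -0.0271, 0.0853]
eef_rot: [-0.03, 0.71, 0.029, 0.703]
contact_force: [-11.8, -0.1, 8.3]
opening: 0.005
```

```bash
python3 -c "
from h import *
st();p=grab('side','a7')[0];cv2.imwrite('pics/a7c.png',cv2.resize(p[170:340,220:480,::-1],None,fx=3,fy=3))"
```

```text
t 24.98 U [-0.1168  0.002 ] z 0.0853 yaw err to unit y (rad) 0.0057 down [-0.0104 -0.0022 -0.9999] open 0.0004 F [-11.8  -0.1   8.3] q [ 0.2   0.86 -0.41  1.85  0.61  0.56  1.05]
```

View pics/a7c.png

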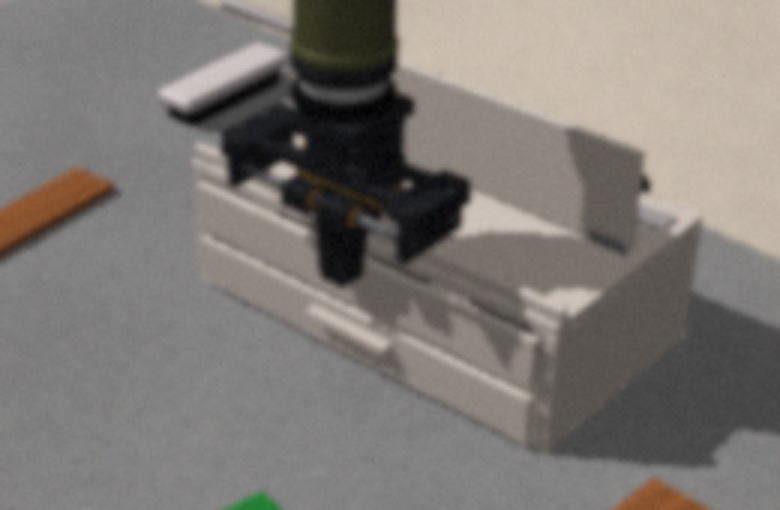

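Request:
arm_command([
  [0.0,0,0,-0.03,0],
  [0.0,-0.06,0,-0.01,0],
  [0.07,-0.05,0.03,0,-0.055],
  [0.07,0,0.055,0,0],
  [0.07,0,0.055,0,0],
  [0.07,0,0.055,0,0],
  [0.07,0,0.055,0.01,0],
  [0.07,0,0.055,0.01,0],
  [0.07,0,0.04,0,0],
  [0.07,0,0,0,0],
])

```text
clock: 26.28
tool_pos: [0.5008, 0.3204, 0.1964]
eef_rot: [-0.049, 0.705, 0.053, 0.706]
contact_force: [-0.2, 0.1, -0.2]
opening: 0.791
```

```bash
cat >> h.py <<'E'
def boards(tag):
    p,c,_=grab('top',tag); hsv=cv2.cvtColor(p,cv2.COLOR_RGB2HSV)
    m=((hsv[...,0]<15)&(hsv[...,1]>120)).astype(np.uint8)
    for k in cv2.findContours(m,0,2)[0]:
        if cv2.contourArea(k)>300:
            q=onz('top',cv2.boxPoints(cv2.minAreaRect(k)),.01)[:,:2]
            if q[:,0].mean()>.9: continue
            (cx,cy),s,a=cv2.minAreaRect((q*1000).astype(np.float32))
            b=cv2.boxPoints(((cx,cy),s,a))/1000; e=max([b[1]-b[0],b[2]-b[1]],key=np.linalg.norm); e*=np.sign(e[0])
            print('board',tw([cx/1000,cy/1000]),'size',np.round(s,1),'ang',tw(np.arctan2(e[1],e[0])))
def gow(x,y,z): print('->w',(x,y,z),'shift',tw(to([x,y,z])))
E
python3 -c "
from h import *
st();gow(.550,.3315,.003);boards('a8')"
```

```text
t 26.27 U [-0.1514  0.3532] z 0.1964 yaw err to unit y (rad) 0.0669 down [ 7.0e-04  5.6e-03 -1.0e+00] open 0.0697 F [-0.2  0.1 -0.2] q [-0.36  0.73 -0.5   1.7   0.45  0.82  0.65]
->w (0.55, 0.3315, 0.003) shift [0.1935 0.0029 0.05  ]
board [ 0.5436 -0.3088] size [ 50.5 158.3] ang -0.0004
board [ 0.5651 -0.4435] size [160.6  52. ] ang 0.131
```

```bash
python3 -c "
from h import *
p=grab('side','a8s')[0];hsv=cv2.cvtColor(p,cv2.COLOR_RGB2HSV)
m=((hsv[...,0]<15)&(hsv[...,1]>120)).astype(np.uint8)
for k in cv2.findContours(m,0,2)[0]:
    if cv2.contourArea(k)>100:
        (c,s,a)=cv2.minAreaRect(k);print(c,s,tw(onz('side',[c],.01)))
"
```

```text
(487.0384521484375, 384.19232177734375) (29.121761322021484, 64.62257385253906) [[ 0.5588 -0.4429  0.01  ]]
(423.34149169921875, 354.9268493652344) (23.426063537597656, 68.09176635742188) [[ 0.5364 -0.3104  0.01  ]]
(230.23587036132812, 241.424560546875) (12.820972442626953, 55.169036865234375) [[0.516  0.3239 0.01  ]]
```

View pics/a8s.png

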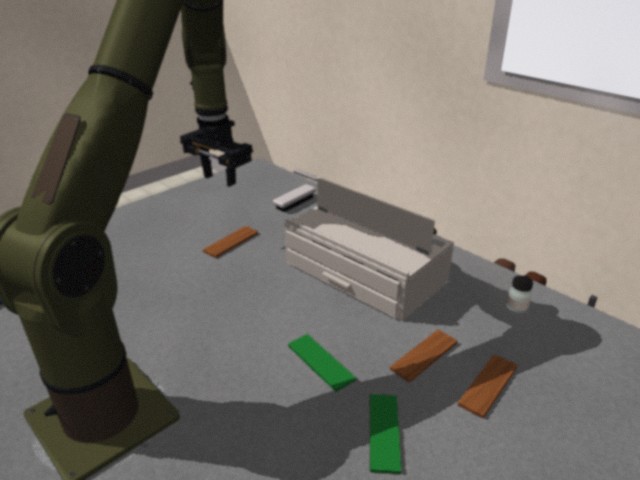

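Left board unmoved at (230,241), tray closed, panel upright. Go down to the board.

Request:
arm_command([
  [0.075,0,0.003,0.05,0],
  [0.075,0.055,0,0,0],
  [0.075,0.055,0,0,0],
  [0.075,0.045,0,0,0],
  [0.075,0.02,0,0,0],
  [0.075,0,0,0,0],
])

```text
clock: 27.12
tool_pos: [0.5513, 0.3232, 0.0202]
eef_rot: [-0.049, 0.706, 0.048, 0.705]
contact_force: [-0.7, -0.5, 1.1]
opening: 0.853
```

```bash
python3 -c "
from h import *
st();gow(.550,.3315,.003)"
```

```text
t 27.12 U [-0.1009  0.3521] z 0.0202 yaw err to unit y (rad) 0.0592 down [-0.001  -0.0014 -1.    ] open 0.0752 F [-0.7 -0.5  1.1] q [-0.4   1.02 -0.37  1.63  0.59  0.6   0.6 ]
->w (0.55, 0.3315, 0.003) shift [ 0.0172  0.0084 -0.0002]
```

Request:
arm_command([
  [0.075,0,0.008,0,0],
  [0.075,0.01,0,0,0],
  [0.075,0.006,0,0,0],
  [0.075,0,0,0,0],
  [0.04,0,0,0,0],
  [0.04,0,0,0,0],
  [0.04,0,0,0,0],
  [0.04,0,0,0,0],
], force=12)

```text
clock: 28.12
tool_pos: [0.5503, 0.3324, 0.005]
eef_rot: [-0.048, 0.705, 0.048, 0.706]
contact_force: [1.3, 0.7, 0.1]
opening: 0.563
```

```bash
python3 -c "
from h import *
st()"
```

```text
t 28.12 U [-0.1012  0.3614] z 0.0050 yaw err to unit y (rad) 0.0601 down [ 2.e-04  1.e-04 -1.e+00] open 0.0496 F [1.3 0.7 0.1] q [-0.42  1.05 -0.36  1.62  0.59  0.58  0.59]
```

Request:
arm_command([
  [0.04,-0.03,0,0,0.03],
  [0.04,-0.05,0,0,0.03],
  [0.04,-0.05,0,0,0],
  [0.04,-0.05,0,0,0],
  [0.04,-0.06,0,0,0],
  [0.04,-0.06,0,0,0],
  [0.04,0,0,0,0],
])

```text
clock: 29.0
tool_pos: [0.5519, 0.3346, 0.3104]
eef_rot: [-0.025, 0.704, 0.029, 0.71]
contact_force: [-1.0, -0.5, -1.3]
opening: 0.564
```

```bash
python3 -c "
from h import *
st();grab('side','b1');go(-.01,.105,.30)"
```

```text
t 29.00 U [-0.0994  0.3634] z 0.3104 yaw err to unit y (rad) -0.0002 down [ 0.0084  0.0068 -0.9999] open 0.0497 F [-1.  -0.5 -1.3] q [-0.34  0.68 -0.53  1.41  0.36  1.14  0.73]
-> (-0.01, 0.105, 0.3) shift [ 0.0068 -0.257   0.0906]
```

View pics/b1.png

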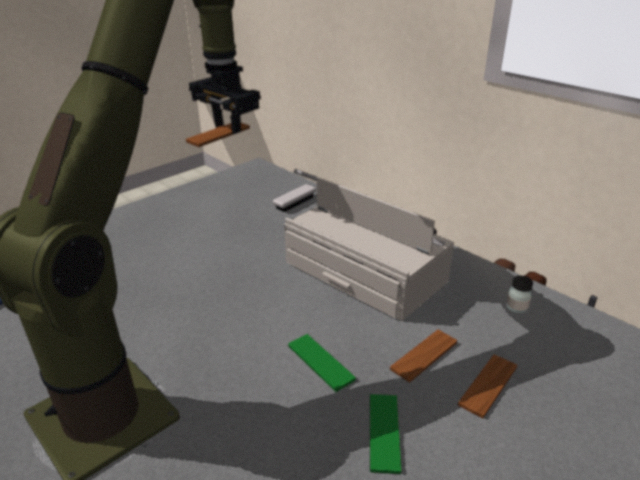

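Request:
arm_command([
  [0.04,0,-0.043,0.012,0],
  [0.04,0,-0.043,0.012,0],
  [0.04,0,-0.043,0.012,0],
  [0.04,0,-0.043,0.012,0],
  [0.04,0,-0.043,0.011,0],
  [0.04,0,-0.042,0.011,0],
  [0.04,0,0,0,0],
])

```text
clock: 29.92
tool_pos: [0.64, 0.0752, 0.3018]
eef_rot: [-0.026, 0.708, 0.023, 0.705]
contact_force: [0.3, 0.1, -1.6]
opening: 0.566
```

Request:
arm_command([
  [0.04,0,0,0,0],
  [0.04,0,0,0,0],
], force=3)

```text
clock: 30.18
tool_pos: [0.6389, 0.0834, 0.3041]
eef_rot: [-0.028, 0.707, 0.029, 0.706]
contact_force: [0.8, -0.1, -0.8]
opening: 0.569
```

```bash
python3 -c "
from h import *
st();grab('side','b2');go(-.01,.105,.30)"
```

```text
t 30.18 U [-0.032   0.1063] z 0.3041 yaw err to unit y (rad) 0.0031 down [-1.6e-03  9.0e-04 -1.0e+00] open 0.0501 F [ 0.8 -0.1 -0.8] q [ 0.08  0.69 -0.54  1.4   0.37  1.15  1.14]
-> (-0.01, 0.105, 0.3) shift [ 0.0044 -0.0013  0.0219]
```

View pics/b2.png

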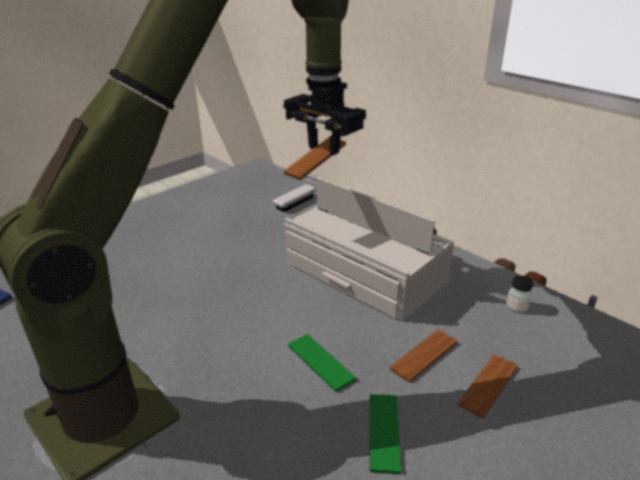

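```bash
cat >> h.py <<'E'
def slope(n,tag,zmin=.13):
    p,c,ok=grab(n,tag); hsv=cv2.cvtColor(p,cv2.COLOR_RGB2HSV)
    m=(hsv[...,0]<16)&(hsv[...,1]>110)&ok
    w=c[m]; u=(w[:,:2]-C0)@np.c_[EX,EY]; k=(w[:,2]>zmin)&(abs(u[:,0])<.2)&(abs(u[:,1])<.3)
    u=u[k];z=w[k,2]
    if len(z)<20: print(n,'none');return
    for y0 in np.arange(-.175,.18,.07):
        j=(abs(u[:,1]-y0)<.035)
        if j.sum()<20: continue
        f=np.polyfit(u[j,0],z[j],1); print(n,'y %.3f'%u[j,1].mean(),'n',j.sum(),'slope deg %.1f'%np.degrees(np.arctan(f[0])),'x',np.round(np.percentile(u[j,0],[2,98]),3),'y',np.round(np.percentile(u[j,1],[2,98]),3),'z',np.round(np.percentile(z[j],[2,98]),3))
E
python3 -c "
from h import *
slope('side','b3');slope('top','b3t')"
```

```text
side y 0.104 n 853 slope deg 19.5 x [-0.136  0.002] y [0.08 0.13] z [0.276 0.338]
top y 0.121 n 184 slope deg -65.1 x [-0.133 -0.092] y [0.111 0.129] z [0.267 0.289]
```

Request:
arm_command([
  [0.04,0,0,0,0],
  [0.04,0,0,0,0],
  [0.04,0,0,0,0],
  [0.04,0,0,0,0],
])

```text
clock: 30.82
tool_pos: [0.6398, 0.0815, 0.3048]
eef_rot: [-0.027, 0.707, 0.027, 0.707]
contact_force: [0.7, -0.5, -0.2]
opening: 0.567
```

```bash
python3 -c "
from h import *
st();slope('side','b4')"
```

```text
t 30.82 U [-0.0313  0.1043] z 0.3048 yaw err to unit y (rad) 0.0001 down [ 1.e-04  0.e+00 -1.e+00] open 0.0500 F [ 0.7 -0.5 -0.2] q [ 0.08  0.69 -0.54  1.4   0.37  1.15  1.14]
side y 0.103 n 1080 slope deg 65.8 x [-0.074 -0.014] y [0.079 0.128] z [0.209 0.349]
```

Request:
arm_command([
  [0.04,0,0,0,0],
  [0.04,0,0,0,0],
  [0.04,0,0,0,0],
], force=12)

```text
clock: 31.25
tool_pos: [0.6398, 0.0816, 0.3048]
eef_rot: [-0.027, 0.707, 0.027, 0.707]
contact_force: [-0.4, 0.1, -0.8]
opening: 0.564
```

```bash
python3 -c "
from h import *
st();slope('side','b5')"
```

```text
t 31.25 U [-0.0313  0.1044] z 0.3048 yaw err to unit y (rad) 0.0002 down [ 0.e+00  1.e-04 -1.e+00] open 0.0497 F [-0.4  0.1 -0.8] q [ 0.08  0.69 -0.54  1.4   0.37  1.15  1.14]
side y 0.103 n 1084 slope deg 63.9 x [-0.074 -0.014] y [0.079 0.127] z [0.21  0.348]
```

Request:
arm_command([
  [0.04,0.03,0,0,0],
  [0.04,0.03,0,0,0],
  [0.04,0.02,0,0,0],
  [0.04,0,0,0,0],
])

```text
clock: 31.8
tool_pos: [0.6388, 0.0811, 0.2233]
eef_rot: [-0.028, 0.708, 0.027, 0.705]
contact_force: [-0.1, 0.3, -0.2]
opening: 0.563
```

```bash
python3 -c "
from h import *
st();slope('side','b6',.1)"
```

```text
t 31.80 U [-0.0323  0.104 ] z 0.2233 yaw err to unit y (rad) 0.0004 down [-3.4e-03 -8.0e-04 -1.0e+00] open 0.0496 F [-0.1  0.3 -0.2] q [ 0.07  0.77 -0.51  1.51  0.42  0.98  1.09]
side y 0.103 n 998 slope deg 64.1 x [-0.075 -0.017] y [0.079 0.129] z [0.128 0.264]
```

View pics/b6.png

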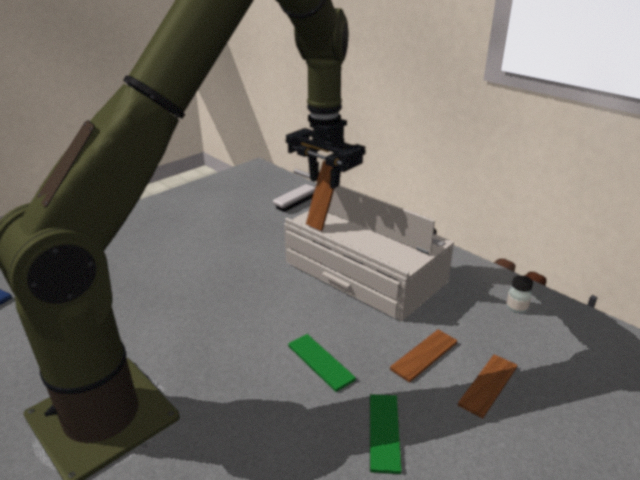

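Request:
arm_command([
  [0.04,0.006,0,0,0],
  [0.04,0.003,0,0.005,0],
  [0.04,0.004,0,0.005,0],
  [0.04,0.004,0,0.005,0],
  [0.04,0.005,0,0.005,0],
  [0.04,0.004,0,0.003,0],
  [0.04,0,0,0,0],
], force=4)

```text
clock: 32.72
tool_pos: [0.6615, 0.083, 0.1974]
eef_rot: [-0.028, 0.708, 0.027, 0.705]
contact_force: [-0.1, 0.1, -1.6]
opening: 0.569
```

```bash
python3 -c "
from h import *
st();slope('side','b7',.1)"
```

```text
t 32.73 U [-0.0095  0.1041] z 0.1974 yaw err to unit y (rad) 0.0004 down [-3.5e-03 -8.0e-04 -1.0e+00] open 0.0501 F [-0.1  0.1 -1.6] q [ 0.06  0.83 -0.5   1.46  0.44  0.97  1.09]
side y 0.103 n 935 slope deg 46.3 x [-0.079  0.014] y [0.077 0.129] z [0.127 0.234]
```

View pics/b7.png

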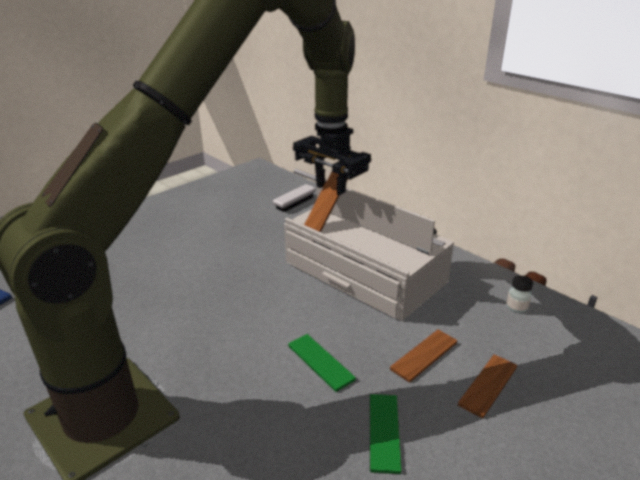

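Request:
arm_command([
  [0.055,0,0,0,0],
  [0.07,0,0,0,0],
  [0.07,0,0,0,0],
  [0.07,-0.03,0,0,0],
  [0.07,-0.05,0,0,0],
  [0.07,0,0,0,0],
])

```text
clock: 33.52
tool_pos: [0.665, 0.0845, 0.2834]
eef_rot: [-0.026, 0.704, 0.028, 0.71]
contact_force: [-0.1, 0.5, 0.0]
opening: 0.793
```

```bash
python3 -c "
from h import *
st();slope('side','b8',.1);gow(.5736,-.309,.2)"
```

```text
t 33.52 U [-0.0059  0.1054] z 0.2834 yaw err to unit y (rad) -0.0002 down [ 0.0085  0.0026 -1.    ] open 0.0698 F [-0.1  0.5  0. ] q [ 0.07  0.74 -0.53  1.36  0.39  1.13  1.14]
side y 0.102 n 1117 slope deg 45.8 x [-0.079  0.024] y [0.08  0.128] z [0.128 0.235]
->w (0.5736, -0.309, 0.2) shift [ 0.0801 -0.3848 -0.1204]
```

Request:
arm_command([
  [0.075,0,-0.04,-0.013,0],
  [0.075,0,-0.045,-0.013,0],
  [0.075,0,-0.05,-0.015,0],
  [0.075,0,-0.05,-0.016,0],
  [0.075,0,-0.05,-0.016,0],
  [0.075,0,-0.05,-0.016,0],
  [0.075,0,-0.05,-0.016,0],
  [0.075,0,-0.05,-0.016,0.04],
  [0.075,0.04,0,0,0.037],
  [0.075,0.04,0,0,0],
  [0.075,0,0,0,0],
])

```text
clock: 34.95
tool_pos: [0.5686, -0.3091, 0.1947]
eef_rot: [0.001, 0.71, 0.001, 0.704]
contact_force: [-0.5, -0.0, 0.9]
opening: 0.848
```

```bash
python3 -c "
from h import *
st();boards('b9');p=grab('side','b9s')
gow(.5736,-.309,.1)"
```

```text
t 34.95 U [-0.1323 -0.2797] z 0.1947 yaw err to unit y (rad) -0.0764 down [-0.0086  0.0034 -1.    ] open 0.0747 F [-0.5 -0.   0.9] q [ 0.69  0.81 -0.5   1.52  0.45  0.94  1.62]
board [ 0.5215 -0.3097] size [ 50.3 113.3] ang -0.0227
board [ 0.535  -0.4444] size [101.1  44.8] ang 0.1427
board [0.6886 0.0976] size [162.2  58.7] ang 0.1082
->w (0.5736, -0.309, 0.1) shift [0.099  0.0005 0.0017]
```

View pics/b9.png

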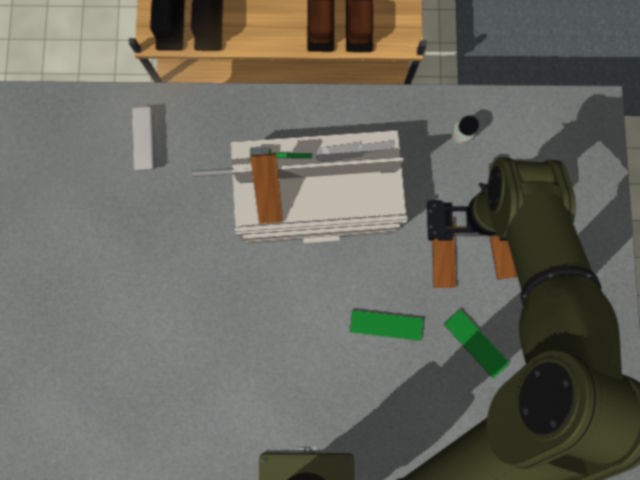

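Request:
arm_command([
  [0.075,0,0,0.002,0],
  [0.075,0.055,0,0,0],
  [0.075,0.055,0,0,0],
  [0.075,0.05,0,0,0],
  [0.075,0.01,0,0,0],
  [0.075,0,0,0,0],
])

```text
clock: 35.8
tool_pos: [0.575, -0.31, 0.0302]
eef_rot: [-0.0, 0.706, -0.0, 0.708]
contact_force: [-0.2, -1.2, 0.3]
opening: 0.852
```

```bash
python3 -c "
from h import *
st();gow(.5736,-.309,.004)"
```

```text
t 35.80 U [-0.126  -0.2811] z 0.0302 yaw err to unit y (rad) -0.0768 down [ 2.e-03 -6.e-04 -1.e+00] open 0.0750 F [-0.2 -1.2  0.3] q [ 0.63  1.02 -0.39  1.59  0.58  0.64  1.51]
->w (0.5736, -0.309, 0.004) shift [ 0.0262  0.001  -0.0015]
```

Request:
arm_command([
  [0.075,0.012,0.001,-0.001,0],
  [0.075,0.013,0,0,0],
  [0.075,0,0,0,0],
  [0.04,0,0,0,0],
  [0.04,0,0,0,0],
  [0.04,0,0,0,0],
  [0.04,0,0,0,0],
], force=12)

```text
clock: 36.67
tool_pos: [0.573, -0.3089, 0.0041]
eef_rot: [-0.0, 0.707, 0.0, 0.707]
contact_force: [-0.1, 0.3, 2.2]
opening: 0.563
```

Request:
arm_command([
  [0.04,-0.03,0,0,-0.038],
  [0.04,-0.05,0,0,-0.038],
  [0.04,-0.05,0,0,0],
  [0.04,-0.05,0,0,0],
  [0.04,-0.06,0,0,0],
  [0.04,-0.06,0,0,0],
  [0.04,0,0,0,0],
])

```text
clock: 37.55
tool_pos: [0.5756, -0.3092, 0.3094]
eef_rot: [-0.028, 0.703, 0.025, 0.71]
contact_force: [0.4, 0.2, -1.5]
opening: 0.566
```

```bash
python3 -c "
from h import *
st();grab('side','d1');go(-.032,0,.305)"
```

```text
t 37.55 U [-0.1253 -0.2803] z 0.3094 yaw err to unit y (rad) -0.0012 down [ 0.0101 -0.0036 -0.9999] open 0.0498 F [ 0.4  0.2 -1.5] q [ 0.71  0.7  -0.58  1.38  0.39  1.17  1.74]
-> (-0.032, 0, 0.305) shift [0.0008 0.28   0.095 ]
```

View pics/d1.png

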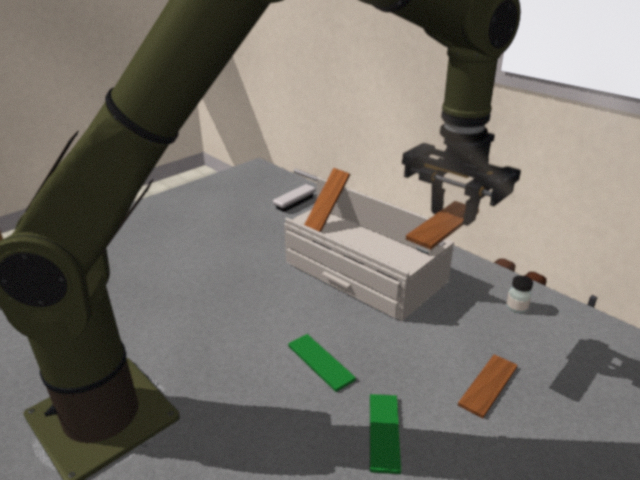

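Request:
arm_command([
  [0.04,0,0.043,0.015,0],
  [0.04,0,0.047,0.016,0],
  [0.04,0,0.047,0.016,0],
  [0.04,0,0.047,0.016,0],
  [0.04,0,0.047,0.016,0],
  [0.04,0,0.047,0.016,0],
  [0.04,0,0,0,0],
])

```text
clock: 38.48
tool_pos: [0.6455, -0.018, 0.3018]
eef_rot: [-0.029, 0.708, 0.032, 0.705]
contact_force: [-0.4, -0.6, 0.1]
opening: 0.564
```

Request:
arm_command([
  [0.04,0,0,0,0],
  [0.04,0,0,0,0],
  [0.04,0,0,0,0],
  [0.04,0,0,0,0],
], force=3)

```text
clock: 38.98
tool_pos: [0.6462, -0.0252, 0.3038]
eef_rot: [-0.027, 0.707, 0.026, 0.707]
contact_force: [0.0, -0.2, -0.3]
opening: 0.565
```

```bash
python3 -c "
from h import *
st();slope('side','d2')"
```

```text
t 38.98 U [-0.0331 -0.0026] z 0.3038 yaw err to unit y (rad) -0.002 down [-0.e+00 -2.e-04 -1.e+00] open 0.0498 F [ 0.  -0.2 -0.3] q [ 0.25  0.7  -0.56  1.4   0.38  1.15  1.29]
side y -0.017 n 485 slope deg 4.3 x [-0.144  0.003] y [-0.029 -0.001] z [0.301 0.337]
side y 0.010 n 291 slope deg 3.1 x [-0.145  0.   ] y [0.    0.025] z [0.304 0.328]
side y 0.101 n 830 slope deg 45.4 x [-0.076  0.004] y [0.08  0.127] z [0.132 0.213]
```

Request:
arm_command([
  [0.04,0,0,0,0],
  [0.04,0,0,0,0],
  [0.04,0,0,0,0],
  [0.04,0,0,0,0],
])

```text
clock: 39.52
tool_pos: [0.6463, -0.0243, 0.3038]
eef_rot: [-0.027, 0.707, 0.027, 0.707]
contact_force: [-0.5, 0.1, -0.5]
opening: 0.57
```

```bash
python3 -c "
from h import *
st();slope('side','d3')"
```

```text
t 39.52 U [-0.0329 -0.0017] z 0.3038 yaw err to unit y (rad) -0.0006 down [ 1.e-04  1.e-04 -1.e+00] open 0.0503 F [-0.5  0.1 -0.5] q [ 0.25  0.7  -0.56  1.4   0.38  1.15  1.29]
side y -0.016 n 467 slope deg 3.8 x [-0.144  0.001] y [-0.028 -0.001] z [0.302 0.331]
side y 0.011 n 322 slope deg 3.3 x [-0.144 -0.   ] y [0.001 0.028] z [0.303 0.367]
side y 0.101 n 828 slope deg 45.5 x [-0.076  0.004] y [0.08  0.127] z [0.132 0.213]
```

Request:
arm_command([
  [0.04,0.03,0,0,0],
  [0.04,-0.05,0,0,0],
  [0.04,0.03,0,0,0],
  [0.04,-0.05,0,0,0],
  [0.04,0.03,0,0,0],
])

```text
clock: 40.2
tool_pos: [0.65, -0.0231, 0.3193]
eef_rot: [-0.026, 0.702, 0.027, 0.711]
contact_force: [0.9, -0.3, -0.9]
opening: 0.566
```

```bash
python3 -c "
from h import *
st();slope('side','d4')"
```

```text
t 40.20 U [-0.0292 -0.0008] z 0.3193 yaw err to unit y (rad) -0.0013 down [ 0.0126  0.0018 -0.9999] open 0.0499 F [ 0.9 -0.3 -0.9] q [ 0.25  0.68 -0.56  1.38  0.38  1.17  1.3 ]
side y -0.014 n 663 slope deg 58.2 x [-0.082 -0.014] y [-0.041 -0.001] z [0.232 0.392]
side y 0.013 n 670 slope deg 59.0 x [-0.084 -0.007] y [0.    0.026] z [0.232 0.362]
side y 0.104 n 994 slope deg 46.1 x [-0.075  0.024] y [0.081 0.128] z [0.132 0.235]
```

Drooped to ~59° — freeze it with more grip.

Request:
arm_command([
  [0.04,0,0,0,0],
  [0.04,0,0,0,0],
  [0.04,0,0,0,0],
], force=12)

```text
clock: 40.62
tool_pos: [0.6466, -0.0243, 0.3144]
eef_rot: [-0.027, 0.706, 0.027, 0.707]
contact_force: [0.0, 0.5, -0.5]
opening: 0.565
```

```bash
python3 -c "
from h import *
st();slope('side','d5')"
```

```text
t 40.62 U [-0.0326 -0.0017] z 0.3144 yaw err to unit y (rad) -0.0008 down [ 9.e-04  3.e-04 -1.e+00] open 0.0498 F [ 0.   0.5 -0.5] q [ 0.25  0.69 -0.56  1.38  0.38  1.18  1.3 ]
side y -0.014 n 701 slope deg 61.1 x [-0.087 -0.014] y [-0.029 -0.   ] z [0.223 0.358]
side y 0.012 n 632 slope deg 60.1 x [-0.087 -0.011] y [0.    0.024] z [0.224 0.356]
side y 0.103 n 1003 slope deg 46.0 x [-0.076  0.023] y [0.08  0.127] z [0.132 0.236]
```

Request:
arm_command([
  [0.04,0.03,0,0.01,0],
  [0.04,0.03,0,0,0],
  [0.04,0.03,0,0,0],
  [0.04,0,0,0,0],
])

```text
clock: 41.18
tool_pos: [0.6548, -0.024, 0.2218]
eef_rot: [-0.027, 0.708, 0.027, 0.705]
contact_force: [-0.0, -1.0, -0.1]
opening: 0.564
```

```bash
python3 -c "
from h import *
st();slope('side','d6',.1)"
```

```text
t 41.17 U [-0.0244 -0.0021] z 0.2218 yaw err to unit y (rad) -0.0005 down [-4.8e-03 -4.0e-04 -1.0e+00] open 0.0497 F [-0.  -1.  -0.1] q [ 0.24  0.79 -0.53  1.47  0.44  1.01  1.25]
side y -0.014 n 652 slope deg 60.6 x [-0.079 -0.009] y [-0.03  -0.001] z [0.132 0.268]
side y 0.012 n 561 slope deg 60.1 x [-0.078 -0.005] y [0.001 0.038] z [0.133 0.266]
side y 0.102 n 1087 slope deg 46.1 x [-0.079  0.024] y [0.08  0.127] z [0.128 0.235]
```

Request:
arm_command([
  [0.04,0.007,0,0,0],
  [0.04,0.004,0,0.004,0],
  [0.04,0.005,0,0.004,0],
  [0.04,0.005,0,0.004,0],
  [0.04,0.004,0,0.003,0],
  [0.04,0,0,0,0],
], force=4)

```text
clock: 41.98
tool_pos: [0.6706, -0.0226, 0.1978]
eef_rot: [-0.027, 0.707, 0.027, 0.706]
contact_force: [-0.2, 0.5, -0.1]
opening: 0.563
```

```bash
python3 -c "
from h import *
st();slope('side','d7',.1)"
```

```text
t 41.98 U [-0.0086 -0.0018] z 0.1978 yaw err to unit y (rad) -0.0007 down [-2.3e-03 -1.0e-04 -1.0e+00] open 0.0496 F [-0.2  0.5 -0.1] q [ 0.22  0.84 -0.51  1.44  0.45  0.99  1.24]
side y -0.014 n 597 slope deg 47.1 x [-0.082  0.008] y [-0.032 -0.001] z [0.129 0.246]
side y 0.013 n 536 slope deg 44.7 x [-0.081  0.018] y [0.001 0.041] z [0.13  0.271]
side y 0.102 n 1071 slope deg 45.9 x [-0.079  0.02 ] y [0.079 0.127] z [0.128 0.231]
```

View pics/d7.png

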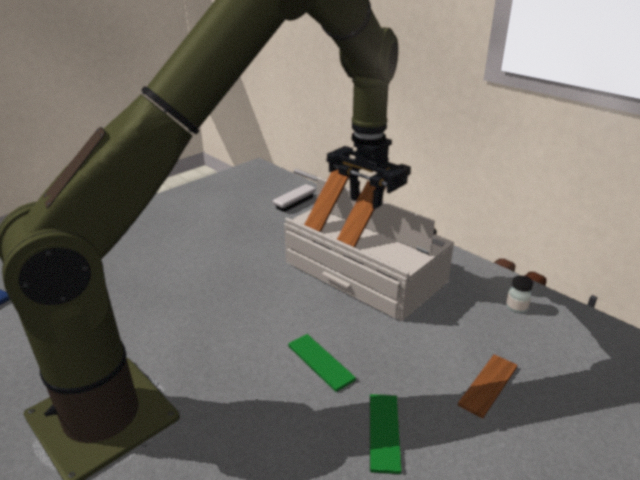

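Request:
arm_command([
  [0.055,0,0,0,0],
  [0.07,0,0,0,0],
  [0.07,0,0,0,0],
  [0.07,-0.03,0,0,0],
  [0.07,-0.05,0,0,0],
  [0.07,0,0,0,0],
])

```text
clock: 42.78
tool_pos: [0.6737, -0.0217, 0.2834]
eef_rot: [-0.026, 0.703, 0.027, 0.71]
contact_force: [0.7, -0.1, -0.4]
opening: 0.794
```

```bash
python3 -c "
from h import *
st();slope('side','d8',.1);boards('d8t')
e=.1375;c=np.array([.5652,-.4434]);g=c+.03*np.array([np.cos(e),np.sin(e)]);print(g)
gow(*g,.2)"
```

```text
t 42.77 U [-0.0054 -0.0012] z 0.2834 yaw err to unit y (rad) -0.0012 down [ 0.0088  0.0013 -1.    ] open 0.0699 F [ 0.7 -0.1 -0.4] q [ 0.23  0.75 -0.55  1.34  0.4   1.15  1.29]
side y -0.015 n 727 slope deg 44.5 x [-0.081  0.023] y [-0.027 -0.   ] z [0.129 0.233]
side y 0.012 n 539 slope deg 45.2 x [-0.081  0.024] y [0.    0.023] z [0.13  0.235]
side y 0.102 n 1114 slope deg 45.9 x [-0.079  0.024] y [0.08  0.128] z [0.128 0.235]
board [ 0.5654 -0.4431] size [161.5  50.9] ang 0.135
board [ 0.6768 -0.0267] size [124.4  53.5] ang 0.0749
board [0.6889 0.0976] size [162.3  57.8] ang 0.1129
[ 0.59491685 -0.43928799]
->w (np.float64(0.5949168527763744), np.float64(-0.43928798576518846), 0.2) shift [ 0.0792 -0.4097 -0.1078]
```

Request:
arm_command([
  [0.075,0,-0.043,-0.011,0],
  [0.075,0,-0.045,-0.011,0],
  [0.075,0,-0.046,-0.012,0],
  [0.075,0,-0.046,-0.012,0],
  [0.075,0,-0.046,-0.012,0],
  [0.075,0,-0.046,-0.012,0],
  [0.075,0,-0.046,-0.012,0],
  [0.075,0,-0.046,-0.012,0],
  [0.075,0,-0.046,-0.012,0],
  [0.075,0.04,0,0,-0.06],
  [0.075,0.04,0,0,0],
  [0.075,0,0,0,0],
])

```text
clock: 44.38
tool_pos: [0.5936, -0.4381, 0.1934]
eef_rot: [-0.046, 0.709, 0.05, 0.702]
contact_force: [-0.3, 0.2, 0.7]
opening: 0.853
```

```bash
python3 -c "
from h import *
st();gow(.595,-.4393,.02);boards('e1');grab('side','e1s')"
```

```text
t 44.38 U [-0.1173 -0.4102] z 0.1934 yaw err to unit y (rad) 0.0601 down [-0.0092  0.005  -0.9999] open 0.0751 F [-0.3  0.2  0.7] q [ 0.8   0.95 -0.55  1.18  0.48  1.15  1.95]
->w (0.595, -0.4393, 0.02) shift [ 0.1734 -0.0025  0.0027]
board [ 0.5655 -0.4435] size [161.6  51.3] ang 0.1404
board [0.6885 0.0975] size [162.   58.7] ang 0.1082
board [ 0.6952 -0.0249] size [161.2  58.5] ang 0.0331
```

View pics/e1s.png

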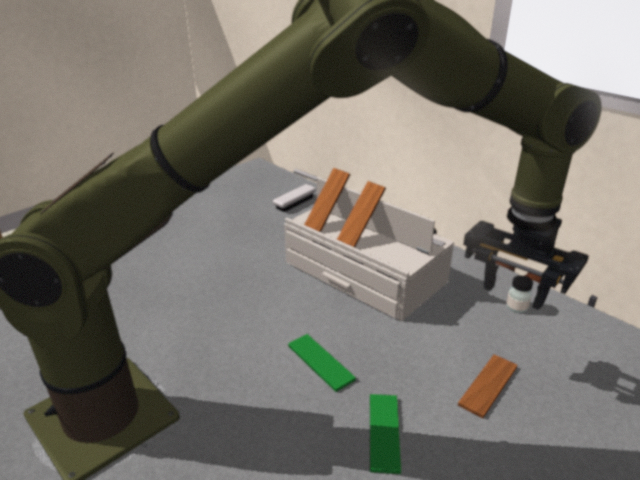

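Request:
arm_command([
  [0.075,0.04,-0.002,0.002,0],
  [0.075,0.045,0,0,0],
  [0.075,0.045,0,0,0],
  [0.075,0.03,0,0,0],
  [0.075,0,0,0,0],
  [0.075,0,0,0,0],
])

```text
clock: 45.22
tool_pos: [0.601, -0.4419, 0.0416]
eef_rot: [-0.049, 0.704, 0.047, 0.707]
contact_force: [0.4, -1.1, 0.6]
opening: 0.857
```

```bash
python3 -c "
from h import *
st();gow(.595,-.4393,.004);grab('side','e2s')"
```

```text
t 45.23 U [-0.1103 -0.4145] z 0.0416 yaw err to unit y (rad) 0.0589 down [ 0.0039 -0.002  -1.    ] open 0.0755 F [ 0.4 -1.1  0.6] q [ 0.79  1.12 -0.49  1.25  0.57  0.9   1.88]
->w (0.595, -0.4393, 0.004) shift [ 0.0376  0.0034 -0.0057]
```

View pics/e2s.png

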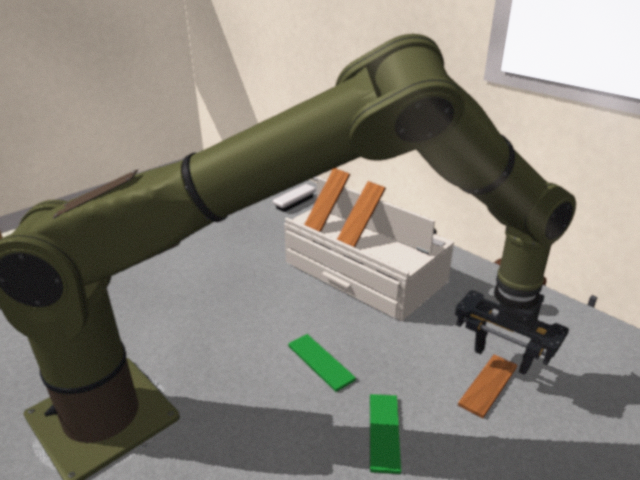

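Gripper is lined up above the far end of the board at about (500,365). Finish descent and grasp.

Request:
arm_command([
  [0.075,0.01,0.003,-0.006,0],
  [0.075,0.015,0,0,0],
  [0.075,0.011,0,0,0],
  [0.075,0,0,0,0],
  [0.04,0,0,0,0],
  [0.04,0,0,0,0],
  [0.04,0,0,0,0],
  [0.04,0,0,0,0],
], force=12)

```text
clock: 46.28
tool_pos: [0.5926, -0.4389, 0.0028]
eef_rot: [-0.048, 0.705, 0.048, 0.705]
contact_force: [0.3, -0.5, -0.7]
opening: 0.568
```

Request:
arm_command([
  [0.04,-0.03,0,0,0.03],
  [0.04,-0.05,0,0,0.03],
  [0.04,-0.05,0,0,0],
  [0.04,-0.05,0,0,0],
  [0.04,-0.06,0,0,0],
  [0.04,-0.06,0,0,0],
  [0.04,0,0,0,0],
])

```text
clock: 47.15
tool_pos: [0.5954, -0.4398, 0.3095]
eef_rot: [-0.029, 0.703, 0.025, 0.71]
contact_force: [-0.1, -0.3, -1.6]
opening: 0.565
```

```bash
python3 -c "
from h import *
st();grab('side','e3');go(-.027,-.105,.305)"
```

```text
t 47.15 U [-0.1157 -0.412 ] z 0.3095 yaw err to unit y (rad) -0.0017 down [ 0.0104 -0.0052 -0.9999] open 0.0498 F [-0.1 -0.3 -1.6] q [ 0.8   0.84 -0.56  1.05  0.42  1.34  1.95]
-> (-0.027, -0.105, 0.305) shift [2.000e-04 3.064e-01 8.990e-02]
```

View pics/e3.png

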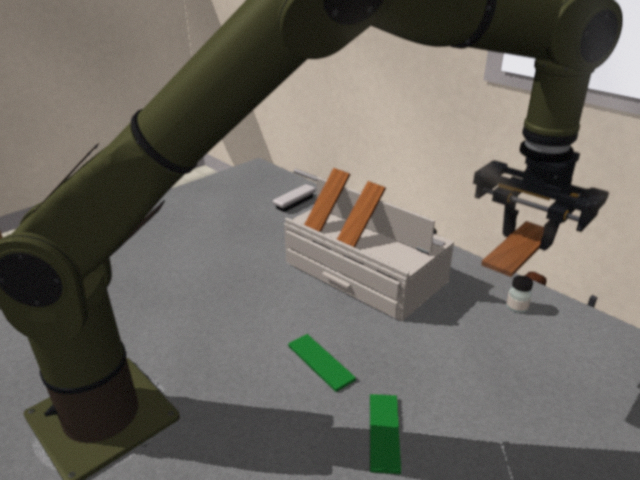

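Request:
arm_command([
  [0.04,0,0.038,0.01,0],
  [0.04,0,0.044,0.013,0],
  [0.04,0,0.045,0.014,0],
  [0.04,0,0.045,0.014,0],
  [0.04,0,0.045,0.014,0],
  [0.04,0,0.045,0.014,0],
  [0.04,0,0.044,0.01,0],
  [0.04,0,0,0,0],
  [0.04,0,0,0,0],
])

```text
clock: 48.32
tool_pos: [0.6573, -0.1281, 0.3012]
eef_rot: [-0.027, 0.708, 0.026, 0.706]
contact_force: [-0.0, -0.2, -0.1]
opening: 0.564
```

Request:
arm_command([
  [0.04,0,0,0,0],
  [0.04,0,0,0,0],
  [0.04,0.03,0,0,0],
  [0.04,-0.05,0,0,0],
], force=3)

```text
clock: 48.82
tool_pos: [0.6536, -0.1286, 0.3162]
eef_rot: [-0.027, 0.712, 0.027, 0.701]
contact_force: [1.2, -0.3, 0.2]
opening: 0.568
```

```bash
python3 -c "
from h import *
st();slope('side','e4')"
```

```text
t 48.83 U [-0.0336 -0.1063] z 0.3162 yaw err to unit y (rad) -0.001 down [-1.540e-02  2.000e-04 -9.999e-01] open 0.0501 F [ 1.2 -0.3  0.2] q [ 0.4   0.73 -0.56  1.29  0.38  1.24  1.47]
side y -0.108 n 1198 slope deg 22.6 x [-0.135 -0.011] y [-0.131 -0.081] z [0.279 0.335]
side y -0.016 n 470 slope deg 38.1 x [-0.079  0.01 ] y [-0.033 -0.001] z [0.131 0.197]
side y 0.012 n 430 slope deg 44.7 x [-0.079  0.023] y [0.001 0.023] z [0.132 0.233]
side y 0.102 n 1074 slope deg 45.9 x [-0.075  0.026] y [0.08  0.128] z [0.132 0.235]
```

Drooping (23°). A little more.

Request:
arm_command([
  [0.04,0,0,0,0],
  [0.04,0,0,0,0],
])

```text
clock: 49.12
tool_pos: [0.6576, -0.1276, 0.3221]
eef_rot: [-0.027, 0.707, 0.027, 0.706]
contact_force: [0.3, 0.5, -1.9]
opening: 0.567
```

```bash
python3 -c "
from h import *
st();slope('side','e5')"
```

```text
t 49.12 U [-0.0296 -0.1056] z 0.3221 yaw err to unit y (rad) -0.0014 down [-1.2e-03 -3.0e-04 -1.0e+00] open 0.0500 F [ 0.3  0.5 -1.9] q [ 0.39  0.72 -0.56  1.29  0.38  1.24  1.47]
side y -0.106 n 1256 slope deg 22.3 x [-0.131  0.002] y [-0.13  -0.081] z [0.285 0.346]
side y -0.015 n 493 slope deg 44.0 x [-0.08  -0.008] y [-0.026 -0.001] z [0.131 0.202]
side y 0.012 n 426 slope deg 44.8 x [-0.079  0.022] y [0.    0.023] z [0.132 0.232]
side y 0.102 n 1068 slope deg 46.0 x [-0.075  0.025] y [0.08  0.127] z [0.132 0.236]
```

Request:
arm_command([
  [0.04,0.03,0,0,0],
  [0.04,-0.05,0,0,0],
  [0.04,0.02,0,0,0],
])

```text
clock: 49.55
tool_pos: [0.6607, -0.1267, 0.3267]
eef_rot: [-0.027, 0.703, 0.027, 0.71]
contact_force: [0.3, 0.3, -1.0]
opening: 0.565
```

```bash
python3 -c "
from h import *
st();slope('side','e6')"
```

```text
t 49.55 U [-0.0265 -0.1048] z 0.3267 yaw err to unit y (rad) -0.0014 down [ 8.8e-03  1.0e-04 -1.0e+00] open 0.0498 F [ 0.3  0.3 -1. ] q [ 0.39  0.72 -0.57  1.28  0.38  1.24  1.47]
side y -0.104 n 1419 slope deg 36.4 x [-0.115  0.007] y [-0.129 -0.08 ] z [0.27 0.36]
side y -0.014 n 472 slope deg 43.7 x [-0.08   0.012] y [-0.027 -0.   ] z [0.131 0.228]
side y 0.011 n 522 slope deg 44.6 x [-0.078  0.023] y [0.001 0.024] z [0.132 0.233]
side y 0.102 n 1068 slope deg 45.8 x [-0.075  0.024] y [0.08  0.127] z [0.132 0.235]
```

Two more jerks, slightly larger.

Request:
arm_command([
  [0.04,0.035,0,0,0],
  [0.04,-0.05,0,0,0],
  [0.04,0.035,0,0,0],
  [0.04,-0.04,0,0,0],
  [0.04,0.02,0,0,0],
])

```text
clock: 50.22
tool_pos: [0.6599, -0.1268, 0.3257]
eef_rot: [-0.027, 0.704, 0.027, 0.709]
contact_force: [0.1, -0.4, -0.5]
opening: 0.563
```

```bash
python3 -c "
from h import *
st();slope('side','e7')"
```

```text
t 50.23 U [-0.0272 -0.1049] z 0.3257 yaw err to unit y (rad) -0.0013 down [ 6.3e-03  1.0e-04 -1.0e+00] open 0.0496 F [ 0.1 -0.4 -0.5] q [ 0.39  0.72 -0.57  1.28  0.38  1.24  1.47]
side y -0.104 n 1514 slope deg 56.0 x [-0.086 -0.005] y [-0.129 -0.08 ] z [0.243 0.367]
side y -0.014 n 644 slope deg 44.4 x [-0.079  0.023] y [-0.026 -0.   ] z [0.132 0.233]
side y 0.011 n 520 slope deg 44.6 x [-0.078  0.022] y [0.001 0.024] z [0.132 0.233]
side y 0.102 n 1077 slope deg 45.8 x [-0.076  0.025] y [0.08  0.127] z [0.132 0.236]
```

Request:
arm_command([
  [0.04,0,0,0,0],
  [0.04,0,0,0,0],
  [0.04,0,0,0.009,0],
  [0.04,0.03,0,0,0],
  [0.04,0.04,0,0,0],
  [0.04,0.03,0,0,0],
  [0.04,0,0,0,0],
], force=12)

```text
clock: 51.15
tool_pos: [0.666, -0.1264, 0.2205]
eef_rot: [-0.027, 0.708, 0.027, 0.705]
contact_force: [0.9, -0.5, -0.9]
opening: 0.562
```

```bash
python3 -c "
from h import *
st();slope('side','e8',.1)"
```

```text
t 51.15 U [-0.0211 -0.105 ] z 0.2205 yaw err to unit y (rad) -0.0004 down [-4.8e-03  4.0e-04 -1.0e+00] open 0.0495 F [ 0.9 -0.5 -0.9] q [ 0.38  0.82 -0.53  1.39  0.44  1.05  1.41]
side y -0.105 n 1385 slope deg 55.7 x [-0.082  0.   ] y [-0.13  -0.081] z [0.138 0.262]
side y -0.015 n 724 slope deg 44.6 x [-0.08   0.023] y [-0.027 -0.   ] z [0.129 0.235]
side y 0.011 n 535 slope deg 44.7 x [-0.081  0.023] y [0.    0.023] z [0.13  0.233]
side y 0.102 n 1114 slope deg 45.8 x [-0.079  0.024] y [0.08  0.127] z [0.128 0.236]
```

Request:
arm_command([
  [0.04,0.009,0,0.003,0],
  [0.04,0.005,0,0.003,0],
  [0.04,0.004,0,0.003,0],
  [0.04,0.003,0,0.003,0],
  [0.04,0.002,0,0,0],
  [0.04,0,0,0,0],
], force=4)

```text
clock: 51.95
tool_pos: [0.6787, -0.1254, 0.1995]
eef_rot: [-0.027, 0.707, 0.027, 0.706]
contact_force: [-0.3, 0.3, 0.7]
opening: 0.564
```

```bash
python3 -c "
from h import *
st();slope('side','e9',.1)"
```

```text
t 51.95 U [-0.0084 -0.105 ] z 0.1995 yaw err to unit y (rad) -0.0007 down [-8.e-04  2.e-04 -1.e+00] open 0.0497 F [-0.3  0.3  0.7] q [ 0.37  0.86 -0.52  1.37  0.46  1.03  1.41]
side y -0.105 n 1332 slope deg 48.8 x [-0.078  0.016] y [-0.13 -0.08] z [0.127 0.239]
side y -0.015 n 728 slope deg 43.9 x [-0.081  0.021] y [-0.027 -0.   ] z [0.13  0.268]
side y 0.011 n 528 slope deg 44.8 x [-0.081  0.024] y [0.001 0.023] z [0.13  0.233]
side y 0.102 n 1112 slope deg 46.0 x [-0.078  0.025] y [0.08  0.127] z [0.128 0.235]
```

Foot is on the deck. Release and withdraw.

Request:
arm_command([
  [0.04,0.003,0,0,0],
  [0.055,0,0,0,0],
  [0.07,0,0,0,0],
  [0.07,0,0,0,0],
  [0.07,-0.03,0,0,0],
  [0.07,-0.05,0,0,0],
  [0.07,-0.05,-0.04,0,0],
  [0.07,0,-0.06,0,0],
  [0.07,0,-0.06,0,0],
  [0.07,0,-0.06,0,0],
  [0.07,0,0,0,0],
])

```text
clock: 53.38
tool_pos: [0.6939, -0.3513, 0.3241]
eef_rot: [-0.025, 0.707, 0.022, 0.706]
contact_force: [-0.2, 0.1, 0.5]
opening: 0.794
```

```bash
python3 -c "
from h import *
st();slope('side','f1',.1)
w=grab('top','f1t')[1].reshape(-1,3)
u=(w[:,:2]-C0)@np.c_[EX,EY]
for a in np.arange(.13,.2,.02):
  k=(abs(u[:,1]-.05)<.018)&(abs(u[:,0]-.013)<.03)&(w[:,2]>a)&(w[:,2]<a+.02);print(a,k.sum(),np.median(u[k,0]))
"
```

```text
t 53.38 U [-0.0106 -0.3314] z 0.3241 yaw err to unit y (rad) -0.0107 down [-0.0014 -0.0039 -1.    ] open 0.0700 F [-0.2  0.1  0.5] q [ 0.58  0.91 -0.53  0.83  0.42  1.48  1.83]
side y -0.106 n 1432 slope deg 44.9 x [-0.08   0.024] y [-0.129 -0.081] z [0.128 0.233]
side y -0.014 n 721 slope deg 44.7 x [-0.081  0.023] y [-0.026 -0.001] z [0.129 0.233]
side y 0.011 n 533 slope deg 44.8 x [-0.08   0.021] y [0.    0.023] z [0.13  0.233]
side y 0.102 n 1111 slope deg 45.9 x [-0.079  0.025] y [0.08  0.127] z [0.128 0.235]
0.13 37 0.010796195780485454
0.15 41 0.010407525194900362
0.16999999999999998 47 0.010131648542562646
0.18999999999999997 85 0.011060152711049617
```

View pics/f1.png

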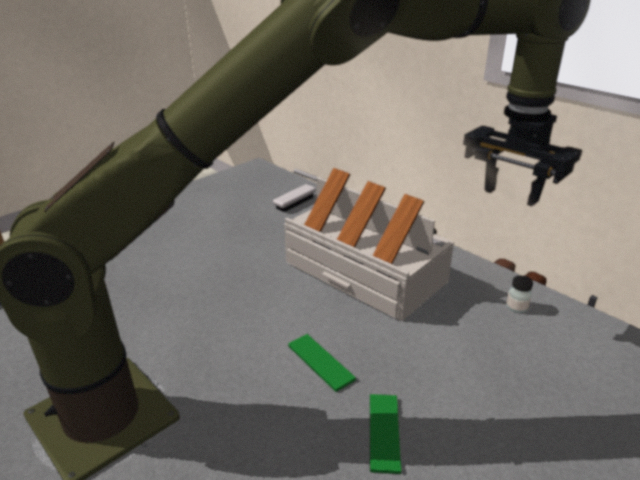

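View pics/f1t.png

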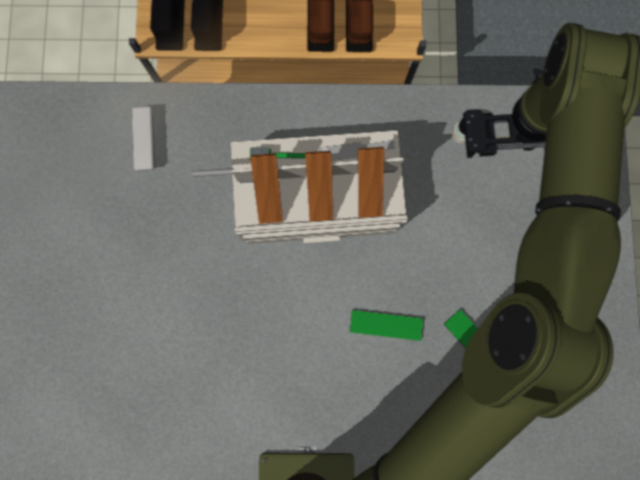

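Run:
```python
from h import *
for n in('side','top'):
    p,c,ok=grab(n,'g1'+n); w=c.reshape(-1,3);u=(w[:,:2]-C0)@np.c_[EX,EY]
    for lo,hi in((.015,.03),(.035,.05),(.065,.08),(.08,.095),(.095,.105),(.105,.113)):
        k=(abs(u[:,1])<.13)&(abs(u[:,1])>.045)&(u[:,0]<-.07)&(u[:,0]>-.14)&(w[:,2]>lo)&(w[:,2]<hi)
        if k.sum()>5: print(n,lo,k.sum(),np.round(np.percentile(u[k,0],[5,50,95]),4))
    cv2.imwrite('pics/g1c'+n+'.png',cv2.resize(p[160:330,270:470,::-1] if n=='side' else p[120:250,180:430,::-1],None,fx=3,fy=3,interpolation=2))
```

```text
side 0.015 270 [-0.1094 -0.1067 -0.1044]
side 0.035 314 [-0.1093 -0.1066 -0.1023]
side 0.065 302 [-0.1094 -0.1067 -0.1038]
side 0.08 342 [-0.1094 -0.1068 -0.0743]
side 0.095 285 [-0.1093 -0.1058 -0.0997]
side 0.105 149 [-0.1039 -0.0983 -0.096 ]
top 0.015 70 [-0.1079 -0.1071 -0.1065]
top 0.035 88 [-0.1076 -0.1068 -0.1056]
top 0.065 76 [-0.1077 -0.107  -0.1062]
top 0.08 79 [-0.1077 -0.1071 -0.106 ]
top 0.095 297 [-0.1074 -0.1035 -0.0994]
top 0.105 118 [-0.1061 -0.0989 -0.0749]
```

View pics/g1cside.png

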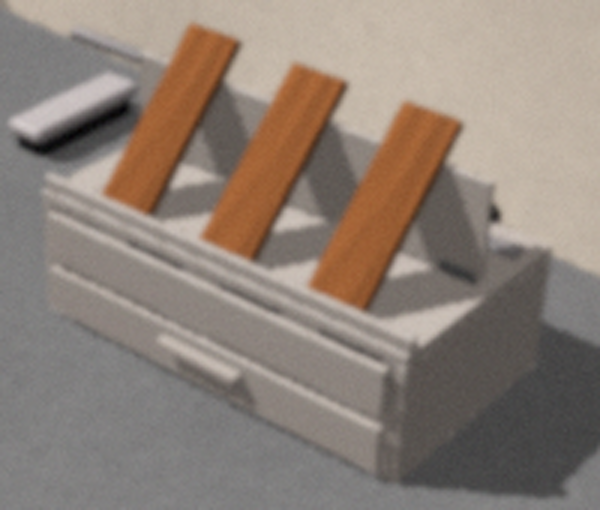

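View pics/g1ctop.png

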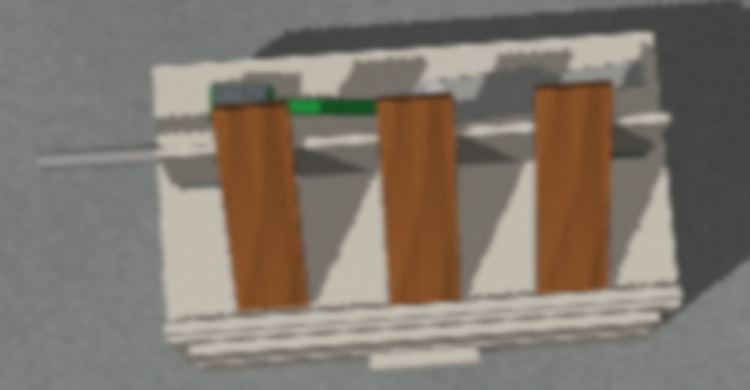

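```bash
python3 -c "
from h import *
print(r.finish_job())"
```

```text
the job is handed in; nothing more can be done
None
```

The airing stand is set up, and I handed the job in at about 53.5 s of the 210 s allowed. `finish_job` gives no verdict.

- **Tins:** I moved all three off the panel and laid them flat in the open upper tray. I saw them side by side in the tray before sliding it shut.
- **Panel:** I folded it up by the rod. Depth readings from both cameras when it was raised, and from the top camera at the end, put it within about 1° of upright.
- **Tray:** I slid it home until it met a firm stop at about 12 N. Its front now lines up with the fixed lower tray, at x ≈ −0.107 m in both camera views.
- **Boards:** All three lean on the panel at 45–46°. They stand side by side at y ≈ +0.10, 0 and −0.105 m in the unit's frame. Each lower end is on the deck behind the lip.
- **Dauber and shoehorn:** The dauber and shoehorn look unmoved in the pictures. The board tops now partly cover them from above, and I did not measure their positions.

None of my checks failed. I saw no board knocked aside during the run. The second board did not tilt under the lightest grip alone, so I jogged the arm up and down to tilt it, and did the same for the third.

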